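Roll a plaster embossing roller onto its line and lock it under the hold-down

ROBOT

A 6-joint arm with a two-finger parallel gripper is mounted at the origin on a cart in front of the work surface, level with it; the furniture and walls round the work are solid. World frame = base frame: x ahead of the robot, y to its left, z up, the work surface at z = 0. Lengths are in m, angles in rad, forces in N, time in s.
With the tool pointing down it reaches from about 0.3 to 0.775 m from the base axis. Payload 14.6 kg.
Tool frame: the origin (TCP) lies midway between the tips of the shut fingers; the grasp point (between the pads) lies 19 mm behind it; z points along the fingers, y is the direction in which the jaws open and shut (so a half turn about z gives the same grasp; the last joint's range is limited). The gripper opens to 85 mm and grips with 20 to 120 N. Pads are 22 mm wide; open, the fingers measure 114 mm over their backs; the gripper's body (76 mm by 85 mm) begins 54 mm behind the grasp point. The pads swing forward as they close: fully open they stand 13 mm farther back than shut.
Start: joints at [1.046, 0.3, 1.521, -0, 1.321, -0.067], TCP at [0.243, 0.493, 0.231] pointing down, gripper open.
Joint ranges: [-3.03, 3.03], [-0.79, 2.21], [0.23, 2.52], [-1.04, 4.18], [0, 3.07], [-2.55, 2.55]. Speed limits (rad/s): [2.22, 2.22, 2.57, 3.14, 3.14, 3.14].

INTERFACE

Orientations are given as a unit quaternion [x, y, z, w].
In Python, from rig import ctrl gives the robot as it stands.
- The arm moves only by the shell command python3 -m handwheel 'ROWS'. ROWS is JSON, a list of rows, each an object of numbers: "tx", "ty", "tz": the shift along the tool's x, y, z in cm; "wx", "wy", "wz": the turn, a rotation vector about the tool's x, y, z in degrees; "jaw": the opening, from 0 (shut) to 1 (fully open). A call has 1 to 10 rows; each row is the pose to reach, as a shift and turn from the pose commanded when the call began, along the tool's axes at that moment; what a row does not reach only later rows make up. A row lasts 1/10 s, in which the tool goes at most 50 mm and 8.59 degrees, less where a joint would pass 70% of its speed; a pose out of reach is approached as far as the arm can. A call with a gripper value outside its range is refused whole. The fingers move at their own pace and stop on an object; the grip force is fixed at half the most. Time passes only in rows, so rows that repeat a pose let the fingers close. It gives the time, the measured TCP pose, the force and the opening at its end, in the units of the state.
- ctrl.sense(): the state, without advancing time (a new reading comes with each control period).
- ctrl.grab_frame(name): name is "scene" or "top" or "wrist"; returns the picture (480x640x3 uint8, blue, green, red); there is no depth.
- ctrl.get_calibration(name): a dict with "fx", "fy", "cx", "cy" (pixels), "world_to_cam" (4x4, takes a point from world to camera coordinates); the wrist camera has in their place "hand_eye" (4x4, takes a point from camera to tool coordinates, whose origin is the TCP and whose axes are the flange's). Camera axes: x right, y down, z forward; pixel columns grow to the right and rows downward; lengths in m; the calibration is good to about 2 mm. A picture is of the moment at which its call begins: read the wrist's pose just before it. get_calibration takes no time and is no camera call.
- ctrl.sign_off(): hands the job in, once; it reports no verdict.
The state is a dict: "time": time; "joint_positions": joint angles; "joint_velocities": joint speeds; "effort": joint torques, N m; "eef_pos": TCP position; "tool_rot": TCP orientation; "force": force on the tool from outside, world axes, zero at the start; "moment": the same for the moment, N m; "width": finger opening in m.
Only numpy, scipy, OpenCV 4.12 (cv2) and the standard library are available. Lean on these libraries where they do the work, as an engineer would, in place of code of your own. Each camera call takes 0.05 s, during which the arm holds its last target.

TASK

Get the soft plaster roller ready for carving: draw the bolt of the carving cradle, raise the hold-down arm, and roll the roller along the bed by pushing its side until it lies still on the scribed line, without picking it up, squeezing it or letting it run past the line. Let go of it, then lower the arm fully over it and shoot the bolt fully home again; leave the other things on the bench where they are.

Things in the scene. Friction and masses are not known exactly. Their poses are not given: they have to be found in the camera images.
- cradle: the carving cradle: a fixed plywood board, 18 mm thick, on the bench. Origin: on its underside below the middle of the scribed line; z up, x from the near end (ball knob, bolt) to the far end (hinge), y along the bed to the side where the roller waits. It covers x -140 to 120, y -120 to 262 mm. Hinge cheeks at x 67 to 105, y -37 to 37, up to z 98 mm; a rest post, top at z 88, under the arm's nose
- line_mark (a point): middle of the scribed line, on the bed's top (18 mm above the bench). The thin dark line runs along the cradle's x (at y = 0), below the hold-down arm, across the bed and over the two wooden end rails; these are 9 mm high, run along y with inner faces at x = -54 and 54 mm, and leave the roller 4 mm of play at each end
- roller: plaster roller, a loose cylinder 64 mm in diameter, 100 mm long, 0.27 to 0.47 kg, with three beaded bands. Origin: its centre, 50 mm above the bench; its x is its axis, along the cradle's x; y and z turn with it. It starts 110 to 170 mm from the line, on the +y side. Let go while rolling at 20 mm/s it runs on about 3 mm, at 50 mm/s about 20 mm. Soft: it bears 18 N at most, never a squeeze
- bolt (a joint): the sliding steel bolt, in m: 0 = shot fully home over the arm's nose (end stop), 0.048 = fully drawn clear of the arm (end stop). It slides towards the cradle's -y as it is drawn, rubs with about 2 N and stays where it is left
- bolt_knob (a point): middle of the bolt's upright knob: a steel ball 17 mm across, 139 mm above the bench (its top at 149), on a 10 mm stem that rises from the 11 mm bolt rod (axis at 110 mm). In the cradle's frame x = -81, y = -60 mm when shot, y = -108 mm when drawn. The bolt lies on a wooden block, x -95 to -67, y -114 to -54, top at z 102 mm
- holddown (a joint): the hinged hold-down arm, in rad: 0 = fully down, level over the line (end stop), 1.8 = fully raised, leaning back at the far end (end stop). Hinge axis along the cradle's y at x = 83, z = 86 mm. Stiff hinge (0.36 N m): stays where left, 3 N at the ball move it. Beam 34 mm wide, top at z 103 when down; two half-round saddles, 90 mm wide, clear a centred roller by 2 mm above, 9 mm each side
- ball_knob (a point): centre of the black ball knob, 30 mm across, at the near end of the arm, in line with its beam: 203 mm from the hinge axis along the arm and 9.5 mm to its upper side; x = -120, y = 0, z = 95.5 mm in the cradle's frame with the arm down, x = 138, z = 281 mm with it fully raised. 35 mm and more free on both its sides along the cradle's y; a 10 mm steel neck joins it to the arm
- boxwood_paddle: wooden modelling paddle, 18 x 207 x 11 mm, lying loose along y on the near margin of the cradle's board; a bystander. Origin: centre of its underside
- needle_tool_2: needle tool with a wooden handle, 10 x 158 x 10 mm, lying loose along y on the far margin of the cradle's board; a bystander. Origin: centre of its underside
- petal_16: small white bent cast tile, 55 x 57 x 16 mm, on the bench to the left of the cradle; a bystander. Origin: centre of its underside

How it is judged:
By the outcome, as a careful person would: the job done as asked, in the order asked, and still so for the second after the job is handed in, with the robot touching nothing.
It also fails if it takes over 72 s, if anything falls off the work surface, if the arm or the gripper's body presses on something with over 40 N, if the wrist force passes 120 N, or if a joint passes its speed limit or range.

## Working session

There is one attempt and no reset: what is moved stays moved. The work goes in short steps, Python scripts to look and compute and a shell command to move; the robot and the scene stay as the last step left them, time stands still between calls to the robot, and variables do not carry over. Pictures are saved under pics/ and viewed, and the job is handed in when it is done.

```bash
ls -la; mkdir -p pics
python3 - <<'E'
from rig import ctrl
import cv2
s=ctrl.sense();print({k:s[k] for k in ('time','eef_pos','tool_rot','force','width')})
for n in ('scene','top'):
    cv2.imwrite(f'pics/a_{n}.png',ctrl.grab_frame(n));c=ctrl.get_calibration(n);print(n,c)
print(ctrl.get_calibration('wrist'))
E
```

```text
total 12
drwxr-xr-x  3 agent agent 4096 Dec  7 00:34 .
drwxr-xr-x 23 root  root  4096 Dec  7 00:34 ..
drwxr-xr-x  2 agent agent 4096 Dec  7 00:34 pics
{'time': 0.0, 'eef_pos': array([0.24294514, 0.49315173, 0.23069391]), 'tool_rot': array([ 2.26886825e-01,  9.73920944e-01, -5.77976871e-04, -1.69494439e-04]), 'force': array([0.15503421, 0.58461112, 0.63232027]), 'width': 0.08525718763525449}
scene {'fx': 617.6919256609292, 'fy': 617.6919256609292, 'cx': 331.2568191587704, 'cy': 241.42804977886266, 'world_to_cam': array([[-0.90502589, -0.42529847, -0.00702448,  0.56616878],
       [-0.30131494,  0.65267307, -0.69514543,  0.08487931],
       [ 0.30022898, -0.62700803, -0.71883482,  1.13761074],
       [ 0.        ,  0.        ,  0.        ,  1.        ]])}
top {'fx': 596.3800154020155, 'fy': 596.3800154020155, 'cx': 324.30456429564214, 'cy': 239.2092538467517, 'world_to_cam': array([[-0.01336289, -0.99989935, -0.00476689,  0.23012329],
       [-0.98792931,  0.01393842, -0.15427703,  0.53920264],
       [ 0.15432795,  0.00264776, -0.98801613,  0.98393989],
       [ 0.        ,  0.        ,  0.        ,  1.        ]])}
{'fx': 343.42211002989796, 'fy': 343.42211002989796, 'cx': 317.5604915226354, 'cy': 240.61375948216704, 'hand_eye': array([[-1.43341772e-03, -9.45917769e-01, -3.24403328e-01,
         8.48348772e-02],
       [ 9.99998968e-01, -1.32296317e-03, -5.61035752e-04,
         7.82008061e-04],
       [ 1.01520031e-04, -3.24403797e-01,  9.45918689e-01,
        -1.41525727e-01],
       [ 0.00000000e+00,  0.00000000e+00,  0.00000000e+00,
         1.00000000e+00]])}
```

View pics/a_scene.png

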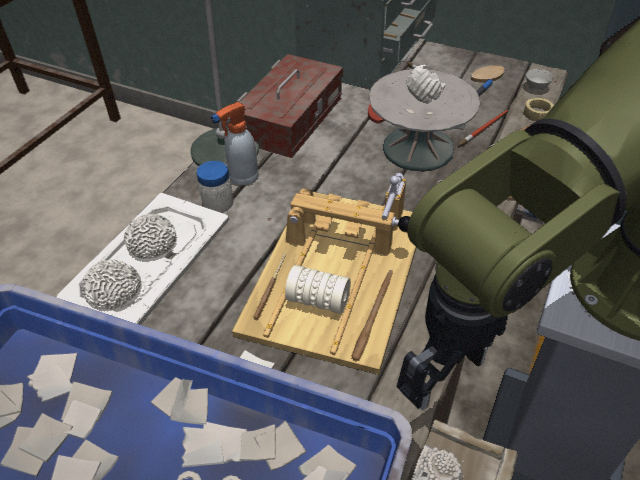

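View pics/a_top.png

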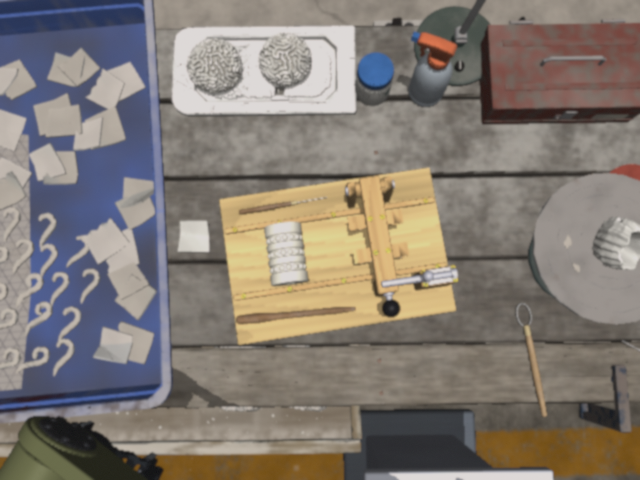

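The top view shows the board's corners at about (220,198), (430,169), (455,311) and (238,344). The ball knob is at (391,308), the bolt around (430,277), and the roller at (287,253).

```bash
cat > h.py <<'E'
import numpy as np, cv2
from rig import ctrl
def ray(n,uv,z,s=None):
    c=ctrl.get_calibration(n)
    if n=='wrist':
        from scipy.spatial.transform import Rotation as R
        T=np.eye(4);T[:3,:3]=R.from_quat(s['tool_rot']).as_matrix();T[:3,3]=s['eef_pos'];M=T@c['hand_eye']
    else: M=np.linalg.inv(c['world_to_cam'])
    uv=np.atleast_2d(uv).astype(float)
    d=np.c_[(uv[:,0]-c['cx'])/c['fx'],(uv[:,1]-c['cy'])/c['fy'],np.ones(len(uv))]@M[:3,:3].T
    o=M[:3,3]; return (o+d*((z-o[2])/d[:,2])[:,None])
def proj(n,p,s=None):
    c=ctrl.get_calibration(n);p=np.atleast_2d(p)
    if n=='wrist':
        from scipy.spatial.transform import Rotation as R
        T=np.eye(4);T[:3,:3]=R.from_quat(s['tool_rot']).as_matrix();T[:3,3]=s['eef_pos'];W=np.linalg.inv(T@c['hand_eye'])
    else: W=c['world_to_cam']
    q=p@W[:3,:3].T+W[:3,3]
    return np.c_[q[:,0]/q[:,2]*c['fx']+c['cx'],q[:,1]/q[:,2]*c['fy']+c['cy']]
E
python3 - <<'E'
from h import *
im=cv2.imread('pics/a_top.png')
hsv=cv2.cvtColor(im,cv2.COLOR_BGR2HSV)
m=cv2.inRange(hsv,(12,60,120),(32,255,255));m[:, :200]=0;m[:,470:]=0;m[:150]=0;m[360:]=0
m=cv2.morphologyEx(m,cv2.MORPH_OPEN,np.ones((5,5)));
cs,_=cv2.findContours(m,0,2);c=max(cs,key=cv2.contourArea)
h=cv2.convexHull(c);ap=cv2.approxPolyDP(h,8,True)[:,0];print(ap)
w=ray('top',ap,0.018)[:,:2];print(w)
r=cv2.minAreaRect((ray('top',h[:,0],0.018)[:,:2]*1000).astype(np.float32));print(r)
for k in range(len(ap)): print(np.linalg.norm(w[k]-w[k-1]),np.degrees(np.arctan2(*(w[k]-w[k-1])[::-1])))
bk=cv2.inRange(im,(0,0,0),(45,45,45));bk[:295]=0;bk[322:]=0;bk[:,:375]=0;bk[:,410:]=0
M=cv2.moments(bk,True);uv=(M['m10']/M['m00'],M['m01']/M['m00']);print('ball',uv,M['m00'],ray('top',uv,0.0955))
cv2.imwrite('pics/a_crop.png',cv2.resize(im[160:350,210:470],None,fx=3,fy=3,interpolation=2))
E
```

```text
[[429 168]
 [455 311]
 [237 343]
 [220 198]]
[[ 0.67277853  0.03319776]
 [ 0.41738744 -0.00138665]
 [ 0.36789564  0.37505235]
 [ 0.62310997  0.40773627]]
((519.9580688476562, 203.63967895507812), (262.3924865722656, 383.8424987792969), 8.05089282989502)
0.3778174956175388 -82.44592886878203
0.2577221185729987 -172.2880642773663
0.3796784924728062 97.48992575732889
0.25729864510958733 7.297836953708299
ball (390.0927152317881, 307.94701986754967) 151.0 [[0.42114799 0.11871558 0.0955    ]]
```

View pics/a_crop.png

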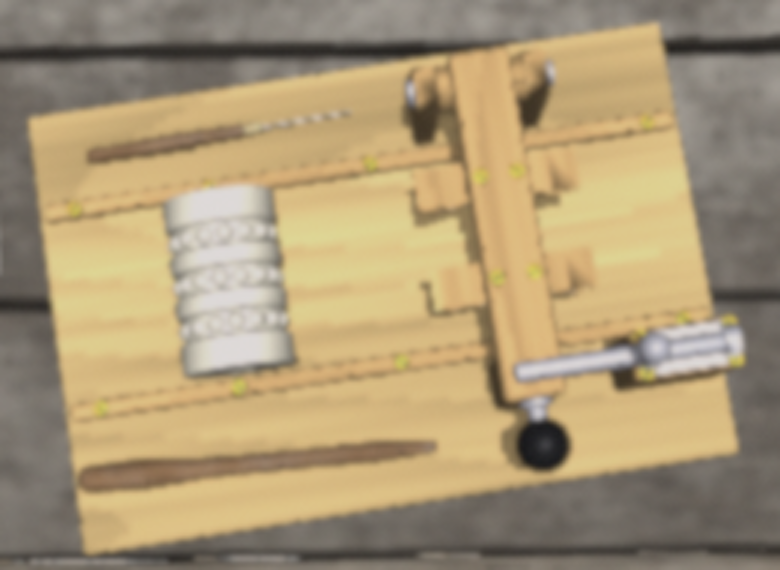

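```bash
cat >> h.py <<'E'
YAW=np.radians(7.55);O=np.array([0.5395,0.1345,0.])
RC=np.array([[np.cos(YAW),-np.sin(YAW),0],[np.sin(YAW),np.cos(YAW),0],[0,0,1]])
def c2w(p): return O+(np.atleast_2d(p)/1000.)@RC.T
def w2c(p): return (np.atleast_2d(p)-O)@RC*1000
def here():
    from scipy.spatial.transform import Rotation as R
    s=ctrl.sense();r=R.from_quat(s['tool_rot']).as_matrix()
    print('t',round(s['time'],2),'tcp cradle',w2c(s['eef_pos']).round(1),'F',(s['force']@RC).round(1),'w',round(s['width']*1000,1),'j',np.round(s['joint_positions'],2))
    return s,r
def go(target_c):
    """tool-frame cm to bring TCP to cradle mm target; and turn to tool y=cradle y, z down"""
    from scipy.spatial.transform import Rotation as R
    s,r=here()
    d=(c2w(target_c)[0]-s['eef_pos'])@r*100
    g=np.c_[-RC[:,0],RC[:,1],[0,0,-1]]
    w=np.degrees(R.from_matrix(r.T@g).as_rotvec())
    print('shift cm',d.round(2),'turn deg',w.round(2))
E
python3 - <<'E'
from h import *
im=cv2.imread('pics/a_top.png');sc=cv2.imread('pics/a_scene.png')
# overlays of expected points
P=np.array([[-81,-60,139],[-120,0,95.5],[0,0,103],[-54,0,27],[54,0,27],[-140,-120,18],[120,-120,18],[120,262,18],[-140,262,18]])
for n,i in(('top',im),('scene',sc)): print(n,proj(n,c2w(P)).round(1).tolist())
# roller: white mask
for n,i in(('top',im),('scene',sc)):
    hsv=cv2.cvtColor(i,cv2.COLOR_BGR2HSV);m=cv2.inRange(hsv,(0,0,110),(180,60,255))
    b=np.zeros_like(m)
    if n=='top': b[215:292,258:312]=255
    else: b[255:325,275:360]=255
    m&=b;m=cv2.morphologyEx(m,3,np.ones((5,5)));c=max(cv2.findContours(m,0,2)[0],key=cv2.contourArea)
    h=cv2.convexHull(c);r=cv2.minAreaRect(h);print(n,r, cv2.boxPoints(r).tolist())
    if n=='top':
        for z in(.05,.082): print(z,w2c(ray(n,r[0],z)),w2c(ray(n,cv2.boxPoints(r),z)).round(1).tolist())
    else: print(w2c(ray(n,r[0],.05)))
go([-81,-60,139-19+0])
big=sc[165:375,225:425].copy()
for q in proj('scene',c2w(P)): cv2.circle(sc,tuple(int(v) for v in q.round()),1,(0,0,255),-1)
cv2.imwrite('pics/a_sc.png',cv2.resize(np.hstack([big,sc[165:375,225:425]]),None,fx=2,fy=2,interpolation=2))
E
```

```text
top [[427.4, 276.3], [390.1, 308.3], [378.6, 234.4], [379.8, 272.0], [370.1, 211.4], [455.9, 311.5], [430.0, 167.2], [218.7, 197.5], [236.5, 344.0]]
scene [[393.7, 181.4], [405.3, 224.5], [342.1, 208.1], [368.8, 242.9], [315.4, 231.1], [425.2, 214.3], [304.1, 189.3], [229.9, 330.4], [377.4, 369.6]]
top ((285.66925048828125, 252.8538818359375), (62.637542724609375, 36.590248107910156), 82.87498474121094) [[263.63079833984375, 224.0461883544922], [299.9384765625, 219.5077362060547], [307.70770263671875, 281.66156005859375], [271.4000244140625, 286.20001220703125]]
0.05 [[ -0.5067424  155.67711718  50.        ]] [[54.4, 186.4, 50.0], [53.2, 123.6, 50.0], [-54.6, 125.4, 50.0], [-53.3, 187.2, 50.0]]
0.082 [[ -5.03739163 154.07153973  82.        ]] [[48.1, 183.8, 82.0], [46.9, 123.1, 82.0], [-57.4, 124.8, 82.0], [-56.1, 184.6, 82.0]]
scene ((316.6047058105469, 288.2206726074219), (62.36686706542969, 36.25429153442383), 13.706960678100586) [[282.0140075683594, 298.4424743652344], [290.6047058105469, 263.2206726074219], [351.1954040527344, 277.9988708496094], [342.6047058105469, 313.2206726074219]]
[[ -0.89474305 154.45671283  50.        ]]
t 0.1 tcp cradle [[-246.8  394.5  230.8]] F [1.5 0.2 0.2] w 85.5 j [ 1.05  0.3   1.52  0.    1.32 -0.07]
shift cm [-39.06 -28.55  11.11] turn deg [-6.000e-02 -2.000e-02 -3.378e+01]
```

View pics/a_sc.png

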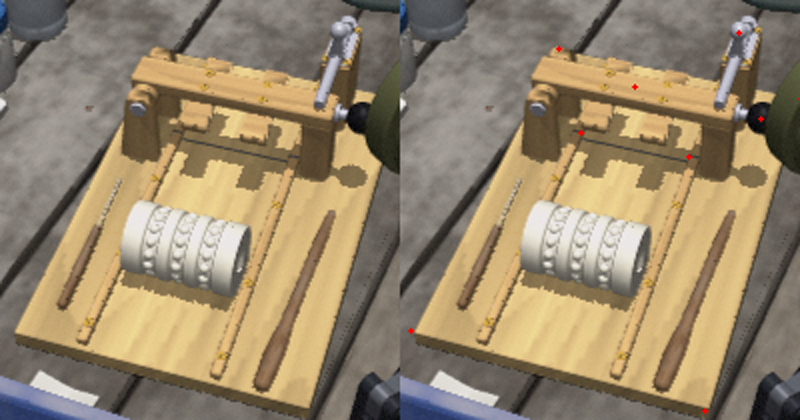

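Both views agree with the fitted cradle pose. Board yaw is 7.55° and its origin is (0.5395, 0.1345). The roller is at y ≈ 155 mm. The predicted knob, ball and line ends fall on their pixels. Next I'll move above the bolt knob.

```bash
python3 -m handwheel '[{"tx":-39,"ty":-28.5,"tz":4,"wz":-33.8,"jaw":0.55},{"tx":-39,"ty":-28.5,"tz":4,"wz":-33.8,"jaw":0.55},{"tx":-39,"ty":-28.5,"tz":4,"wz":-33.8,"jaw":0.55},{"tx":-39,"ty":-28.5,"tz":4,"wz":-33.8,"jaw":0.55},{"tx":-39,"ty":-28.5,"tz":4,"wz":-33.8,"jaw":0.55},{"tx":-39,"ty":-28.5,"tz":4,"wz":-33.8,"jaw":0.55},{"tx":-39,"ty":-28.5,"tz":4,"wz":-33.8,"jaw":0.55},{"tx":-39,"ty":-28.5,"tz":4,"wz":-33.8,"jaw":0.55},{"tx":-39,"ty":-28.5,"tz":4,"wz":-33.8,"jaw":0.55},{"tx":-39,"ty":-28.5,"tz":4,"wz":-33.8,"jaw":0.55}]'
python3 - <<'E'
from h import *
go([-81,-60,120])
E
```

```text
t 0.1 tcp cradle [[-246.8  394.5  230.8]] F [1.5 0.2 0.2] w 85.5 j [ 1.05  0.3   1.52  0.    1.32 -0.07]
shift cm [-39.06 -28.55  11.11] turn deg [-6.000e-02 -2.000e-02 -3.378e+01]schema error: expected keys tx, ty, tz, wx, wy, wz, jaw
```

```bash
python3 -m handwheel '[{"tx":-39,"ty":-28.5,"tz":4,"wx":0,"wy":0,"wz":-33.8,"jaw":0.55},{"tx":-39,"ty":-28.5,"tz":4,"wx":0,"wy":0,"wz":-33.8,"jaw":0.55},{"tx":-39,"ty":-28.5,"tz":4,"wx":0,"wy":0,"wz":-33.8,"jaw":0.55},{"tx":-39,"ty":-28.5,"tz":4,"wx":0,"wy":0,"wz":-33.8,"jaw":0.55},{"tx":-39,"ty":-28.5,"tz":4,"wx":0,"wy":0,"wz":-33.8,"jaw":0.55},{"tx":-39,"ty":-28.5,"tz":4,"wx":0,"wy":0,"wz":-33.8,"jaw":0.55},{"tx":-39,"ty":-28.5,"tz":4,"wx":0,"wy":0,"wz":-33.8,"jaw":0.55},{"tx":-39,"ty":-28.5,"tz":4,"wx":0,"wy":0,"wz":-33.8,"jaw":0.55},{"tx":-39,"ty":-28.5,"tz":4,"wx":0,"wy":0,"wz":-33.8,"jaw":0.55},{"tx":-39,"ty":-28.5,"tz":4,"wx":0,"wy":0,"wz":-33.8,"jaw":0.55}]'
python3 - <<'E'
from h import *
go([-81,-60,120])
E
```

```text
time: 1.1
eef_pos: [0.4664, 0.0652, 0.1913]
tool_rot: [-0.066, 0.998, 0.0, -0.0]
force: [1.3, 0.5, 0.6]
width: 0.0466
t 1.1 tcp cradle [[-81.5 -59.1 191.3]] F [1.4 0.3 0.6] w 46.6 j [ 0.06  0.16  1.79  0.    1.19 -1.64]
shift cm [-0.05 -0.09  7.13] turn deg [0.   0.   0.01]
```

Run:
```python
from h import *
s=ctrl.sense();im=ctrl.grab_frame('wrist')
for p in ([-81,-60,139],[-120,0,95.5]):
    q=proj('wrist',c2w(p),s)[0];print(q);cv2.circle(im,tuple(int(v) for v in q),3,(0,0,255),-1)
cv2.imwrite('pics/b_w.png',im)
```

```text
[314.26928141 268.80036092]
[400.69218042 192.15414589]
```

View pics/b_w.png

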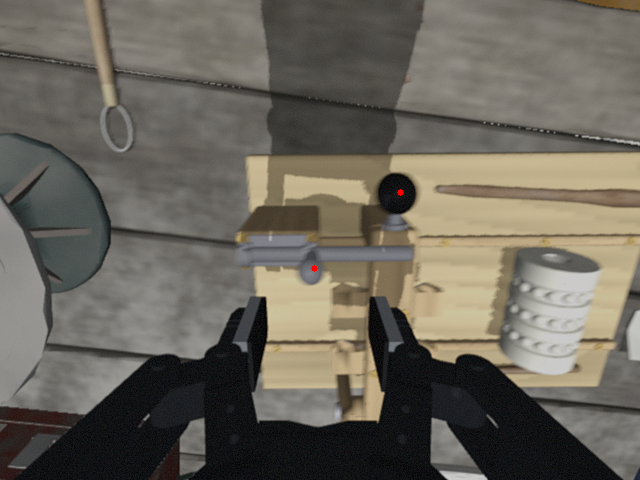

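The knob is at about (311,270), within 3 px of its prediction, and the ball at (397,193). Descend and close on the knob.

```bash
python3 -m handwheel '[{"tx":-0.05,"ty":-0.1,"tz":4,"wx":0,"wy":0,"wz":0,"jaw":0.55},{"tx":-0.05,"ty":-0.1,"tz":7.0,"wx":0,"wy":0,"wz":0,"jaw":0.55},{"tx":-0.05,"ty":-0.1,"tz":7.0,"wx":0,"wy":0,"wz":0,"jaw":0.4},{"tx":-0.05,"ty":-0.1,"tz":7.0,"wx":0,"wy":0,"wz":0,"jaw":0},{"tx":-0.05,"ty":-0.1,"tz":7.0,"wx":0,"wy":0,"wz":0,"jaw":0},{"tx":-0.05,"ty":-0.1,"tz":7.0,"wx":0,"wy":0,"wz":0,"jaw":0},{"tx":-0.05,"ty":-0.1,"tz":7.0,"wx":0,"wy":0,"wz":0,"jaw":0},{"tx":-0.05,"ty":-0.1,"tz":7.0,"wx":0,"wy":0,"wz":0,"jaw":0}]'
python3 - <<'E'
from h import *
here()
E
```

```text
time: 1.95
eef_pos: [0.4669, 0.0633, 0.1224]
tool_rot: [-0.066, 0.998, -0.003, 0.0]
force: [2.8, -32.6, -11.0]
width: 0.0133
t 1.95 tcp cradle [[-81.3 -61.  122.4]] F [ -1.5 -32.7 -11. ] w 13.3 j [ 0.06  0.25  1.86 -0.01  1.03 -1.64]
```

```bash
python3 -m handwheel '[{"tx":0,"ty":-0.4,"tz":0,"wx":0,"wy":0,"wz":0,"jaw":0},{"tx":0,"ty":-1.2,"tz":0,"wx":0,"wy":0,"wz":0,"jaw":0},{"tx":0,"ty":-2.0,"tz":0,"wx":0,"wy":0,"wz":0,"jaw":0}]'
python3 - <<'E'
from h import *
here()
s=ctrl.sense();im=ctrl.grab_frame('wrist');cv2.imwrite('pics/c_w.png',im)
E
```

```text
time: 2.25
eef_pos: [0.4693, 0.0464, 0.1223]
tool_rot: [-0.066, 0.998, 0.0, 0.0]
force: [-4.3, 1.6, -1.3]
width: 0.0134
t 2.25 tcp cradle [[-81.1 -78.1 122.3]] F [-4.1  2.2 -1.3] w 13.4 j [ 0.02  0.25  1.85  0.    1.03 -1.68]
```

View pics/c_w.png

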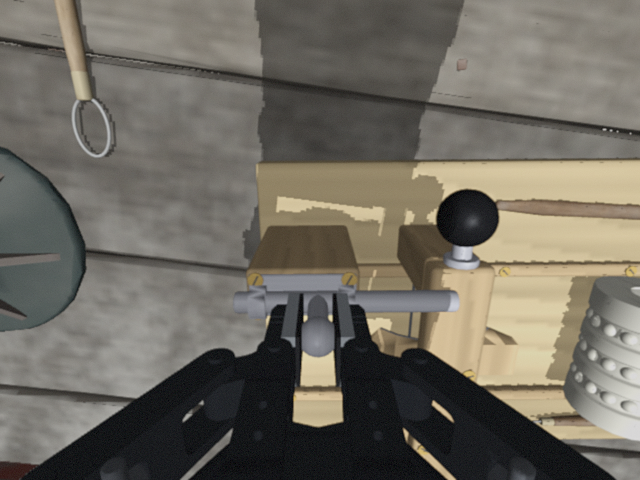

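The knob is held squarely between the pads at (318,335) and slides with about 2 N.

```bash
python3 -m handwheel '[{"tx":0,"ty":-0.8,"tz":0,"wx":0,"wy":0,"wz":0,"jaw":0},{"tx":0,"ty":-1.6,"tz":0,"wx":0,"wy":0,"wz":0,"jaw":0},{"tx":0,"ty":-2.3,"tz":0,"wx":0,"wy":0,"wz":0,"jaw":0},{"tx":0,"ty":-2.8,"tz":0,"wx":0,"wy":0,"wz":0,"jaw":0},{"tx":0,"ty":-2.9,"tz":0,"wx":0,"wy":0,"wz":0,"jaw":0},{"tx":0,"ty":-2.9,"tz":0,"wx":0,"wy":0,"wz":0,"jaw":0}]'
python3 - <<'E'
from h import *
here()
E
```

```text
time: 2.9
eef_pos: [0.4735, 0.0172, 0.1222]
tool_rot: [-0.066, 0.998, -0.0, 0.001]
force: [-4.6, -2.7, 4.0]
width: 0.0129
t 2.9 tcp cradle [[ -80.8 -107.6  122.2]] F [-4.9 -2.1  4. ] w 12.9 j [-0.04  0.26  1.85 -0.    1.03 -1.74]
```

```bash
python3 -m handwheel '[{"tx":0,"ty":-0.2,"tz":0,"wx":0,"wy":0,"wz":0,"jaw":0},{"tx":0,"ty":-0.3,"tz":0,"wx":0,"wy":0,"wz":0,"jaw":0},{"tx":0,"ty":-0.3,"tz":0,"wx":0,"wy":0,"wz":0,"jaw":0}]'
python3 - <<'E'
from h import *
here()
E
```

```text
time: 3.2
eef_pos: [0.4738, 0.015, 0.1222]
tool_rot: [-0.066, 0.998, 0.0, 0.001]
force: [-5.2, 5.2, 5.9]
width: 0.0137
t 3.2 tcp cradle [[ -80.8 -109.8  122.2]] F [-4.5  5.8  5.9] w 13.7 j [-0.05  0.26  1.85  0.    1.03 -1.75]
```

```bash
python3 -m handwheel '[{"tx":0,"ty":-0.1,"tz":0,"wx":0,"wy":0,"wz":0,"jaw":0},{"tx":0,"ty":-0.15,"tz":0,"wx":0,"wy":0,"wz":0,"jaw":0},{"tx":0,"ty":-0.15,"tz":0,"wx":0,"wy":0,"wz":0,"jaw":0}]'
python3 - <<'E'
from h import *
here()
E
```

```text
time: 3.5
eef_pos: [0.4738, 0.0148, 0.1222]
tool_rot: [-0.066, 0.998, 0.001, 0.0]
force: [-6.6, 18.2, 7.2]
width: 0.0131
t 3.5 tcp cradle [[ -80.8 -110.   122.2]] F [-4.2 18.9  7.2] w 13.1 j [-0.05  0.26  1.85  0.    1.03 -1.75]
```

End stop felt at −110.0 with 19 N, so contact puts the cradle 2 mm to −y of the camera fit, as the wrist view suggested. I'll use that offset for moves.

```bash
cat >> h.py <<'E'
OFF=np.array([0,-2.,0])   # robot-contact offset in cradle frame vs camera fit
def here():
    from scipy.spatial.transform import Rotation as R
    s=ctrl.sense();r=R.from_quat(s['tool_rot']).as_matrix()
    print('t',round(s['time'],2),'tcp cradle(mech)',(w2c(s['eef_pos'])-OFF).round(1),'F',(s['force']@RC).round(1),'w',round(s['width']*1000,1),'j',np.round(s['joint_positions'],2))
    return s,r
def go(t):
    from scipy.spatial.transform import Rotation as R
    s,r=here()
    d=(c2w(np.array(t)+OFF)[0]-s['eef_pos'])@r*100
    g=np.c_[-RC[:,0],RC[:,1],[0,0,-1]]
    print('shift cm',d.round(2),'turn deg',np.degrees(R.from_matrix(r.T@g).as_rotvec()).round(2))
E
python3 -m handwheel '[{"tx":0,"ty":0.15,"tz":0,"wx":0,"wy":0,"wz":0,"jaw":0},{"tx":0,"ty":0.15,"tz":0,"wx":0,"wy":0,"wz":0,"jaw":0.6},{"tx":0,"ty":0.15,"tz":0,"wx":0,"wy":0,"wz":0,"jaw":0.75},{"tx":0,"ty":0.15,"tz":0,"wx":0,"wy":0,"wz":0,"jaw":0.75},{"tx":0,"ty":0.15,"tz":-5,"wx":0,"wy":0,"wz":0,"jaw":0.75},{"tx":0,"ty":0.15,"tz":-6,"wx":0,"wy":0,"wz":0,"jaw":0.75}]'
python3 - <<'E'
from h import *
go([-120,0,77])
E
```

```text
time: 4.1
eef_pos: [0.4751, 0.0145, 0.1856]
tool_rot: [-0.066, 0.998, -0.0, 0.003]
force: [0.3, -0.5, -0.5]
width: 0.0641
t 4.1 tcp cradle(mech) [[ -79.6 -108.5  185.6]] F [ 0.2 -0.5 -0.5] w 64.1 j [-0.05  0.18  1.79 -0.    1.17 -1.75]
shift cm [ 4.1  10.86 10.82] turn deg [-0.07  0.33  0.01]
```

```bash
python3 -m handwheel '[{"tx":2,"ty":5,"tz":0,"wx":0,"wy":0,"wz":0,"jaw":0.75},{"tx":4,"ty":10,"tz":0,"wx":0,"wy":0,"wz":0,"jaw":0.75},{"tx":4,"ty":10.85,"tz":0,"wx":0,"wy":0,"wz":0,"jaw":0.75},{"tx":4,"ty":10.85,"tz":1,"wx":0,"wy":0,"wz":0,"jaw":0.75},{"tx":4,"ty":10.85,"tz":1,"wx":0,"wy":0,"wz":0,"jaw":0.75}]'
python3 - <<'E'
from h import *
go([-120,0,77])
s=ctrl.sense();im=ctrl.grab_frame('wrist');cv2.imwrite('pics/d_w.png',im)
E
```

```text
time: 4.6
eef_pos: [0.4193, 0.1167, 0.1703]
tool_rot: [-0.066, 0.998, -0.0, -0.001]
force: [1.0, -0.9, -0.5]
width: 0.0638
t 4.6 tcp cradle(mech) [[-1.215e+02  1.000e-01  1.703e+02]] F [ 0.9 -1.  -0.5] w 63.8 j [ 0.19  0.11  1.9  -0.    1.13 -1.52]
shift cm [-0.16 -0.01  9.33] turn deg [-0.02 -0.08  0.06]
```

View pics/d_w.png

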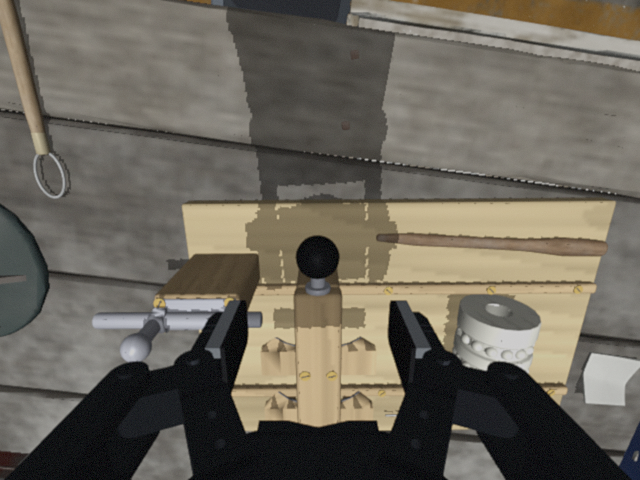

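The ball is centred between the open pads at (317,257), and the bolt is clear of the nose. Descend and grip.

```bash
python3 -m handwheel '[{"tx":-0.15,"ty":0,"tz":4,"wx":0,"wy":0,"wz":0,"jaw":0.75},{"tx":-0.15,"ty":0,"tz":7.5,"wx":0,"wy":0,"wz":0,"jaw":0.75},{"tx":-0.15,"ty":0,"tz":9.2,"wx":0,"wy":0,"wz":0,"jaw":0.75},{"tx":-0.15,"ty":0,"tz":9.2,"wx":0,"wy":0,"wz":0,"jaw":0.2},{"tx":-0.15,"ty":0,"tz":9.2,"wx":0,"wy":0,"wz":0,"jaw":0.2},{"tx":-0.15,"ty":0,"tz":9.2,"wx":0,"wy":0,"wz":0,"jaw":0.2},{"tx":-0.15,"ty":0,"tz":9.2,"wx":0,"wy":0,"wz":0,"jaw":0.2},{"tx":-0.15,"ty":0,"tz":9.2,"wx":0,"wy":0,"wz":0,"jaw":0.2}]'
python3 - <<'E'
from h import *
s,r=here()
# arc targets in tool cm rel. to now (tool x=-cradle x, z=-z); ball start offset
import math
L=math.hypot(203,9.5);a0=math.atan2(9.5,203)
for th in np.arange(0,1.81,0.1):
    # ball: (83-203cos(th)+9.5 sin(th), 86+203 sin(th)+9.5cos(th))
    x=83-203*math.cos(th)+9.5*math.sin(th);z=86+203*math.sin(th)+9.5*math.cos(th)
    print(round(th,2),'tx',round(-(x+120)/10,2),'tz',round(-(z-95.5)/10,2))
E
```

```text
time: 5.45
eef_pos: [0.4218, 0.1169, 0.0807]
tool_rot: [-0.066, 0.998, -0.0, 0.001]
force: [-0.3, -6.9, 6.2]
width: 0.0269
t 5.45 tcp cradle(mech) [[-119.     0.    80.7]] F [-1.2 -6.8  6.2] w 26.9 j [ 0.19  0.25  1.98 -0.    0.91 -1.52]
0.0 tx -0.0 tz -0.0
0.1 tx -0.2 tz -2.02
0.2 tx -0.59 tz -4.01
0.3 tx -1.19 tz -5.96
0.4 tx -1.97 tz -7.83
0.5 tx -2.94 tz -9.62
0.6 tx -4.08 tz -11.3
0.7 tx -5.39 tz -12.85
0.8 tx -6.84 tz -14.27
0.9 tx -8.43 tz -15.54
1.0 tx -10.13 tz -16.65
1.1 tx -11.94 tz -17.57
1.2 tx -13.83 tz -18.31
1.3 tx -15.79 tz -18.86
1.4 tx -17.79 tz -19.22
1.5 tx -19.81 tz -19.37
1.6 tx -21.84 tz -19.31
1.7 tx -23.86 tz -19.06
1.8 tx -25.84 tz -18.6
```

```bash
python3 -m handwheel '[{"tx":-0.08,"ty":0,"tz":-1.0,"wx":0,"wy":0,"wz":0,"jaw":0.2},{"tx":-0.2,"ty":0,"tz":-2.02,"wx":0,"wy":0,"wz":0,"jaw":0.2},{"tx":-0.38,"ty":0,"tz":-3.0,"wx":0,"wy":0,"wz":0,"jaw":0.2},{"tx":-0.59,"ty":0,"tz":-4.0,"wx":0,"wy":0,"wz":0,"jaw":0.2},{"tx":-1.19,"ty":0,"tz":-5.96,"wx":0,"wy":0,"wz":0,"jaw":0.2},{"tx":-1.97,"ty":0,"tz":-7.83,"wx":0,"wy":0,"wz":0,"jaw":0.2}]'
python3 - <<'E'
from h import *
here()
cv2.imwrite('pics/e_w.png',ctrl.grab_frame('wrist'))
E
```

```text
time: 6.05
eef_pos: [0.4418, 0.1196, 0.159]
tool_rot: [-0.066, 0.998, -0.0, 0.002]
force: [29.6, 1.5, -18.7]
width: 0.027
t 6.05 tcp cradle(mech) [[-9.88e+01  1.00e-01  1.59e+02]] F [ 29.6  -2.4 -18.7] w 27.0 j [ 0.18  0.17  1.86 -0.    1.11 -1.52]
```

View pics/e_w.png

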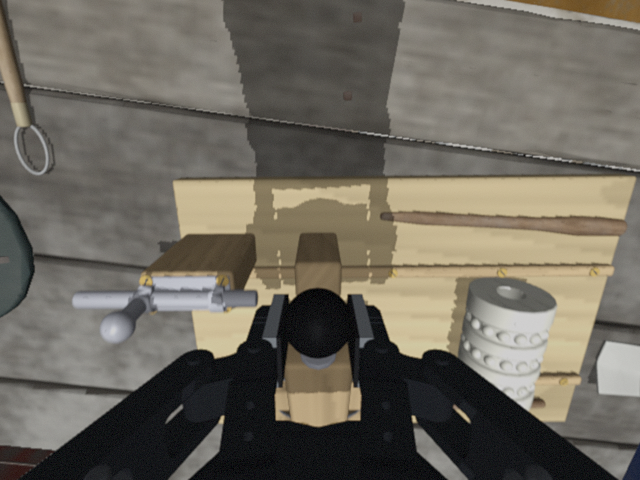

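```bash
python3 -m handwheel '[{"tx":-0.5,"ty":0,"tz":-0.7,"wx":0,"wy":0,"wz":0,"jaw":0.2},{"tx":-1.15,"ty":0,"tz":-1.69,"wx":0,"wy":0,"wz":0,"jaw":0.2},{"tx":-2.28,"ty":0,"tz":-3.36,"wx":0,"wy":0,"wz":0,"jaw":0.2},{"tx":-3.57,"ty":0,"tz":-4.89,"wx":0,"wy":0,"wz":0,"jaw":0.2},{"tx":-5.01,"ty":0,"tz":-6.3,"wx":0,"wy":0,"wz":0,"jaw":0.2},{"tx":-6.58,"ty":0,"tz":-7.55,"wx":0,"wy":0,"wz":0,"jaw":0.2},{"tx":-8.27,"ty":0,"tz":-8.65,"wx":0,"wy":0,"wz":0,"jaw":0.2}]'
python3 - <<'E'
from h import *
here()
E
```

```text
time: 6.8
eef_pos: [0.5229, 0.1309, 0.2441]
tool_rot: [-0.066, 0.998, 0.0, -0.001]
force: [2.8, 1.1, -9.8]
width: 0.0234
t 6.8 tcp cradle(mech) [[-16.9   0.6 244.1]] F [ 3.   0.7 -9.8] w 23.4 j [ 0.18  0.27  1.53  0.    1.34 -1.53]
```

Run:
```python
from h import *
cv2.imwrite('pics/f_w.png',ctrl.grab_frame('wrist'))
im=ctrl.grab_frame('scene');cv2.imwrite('pics/f_s.png',cv2.resize(im[60:360,220:560],None,fx=2,fy=2))
```

```text
(no output)
```

View pics/f_w.png

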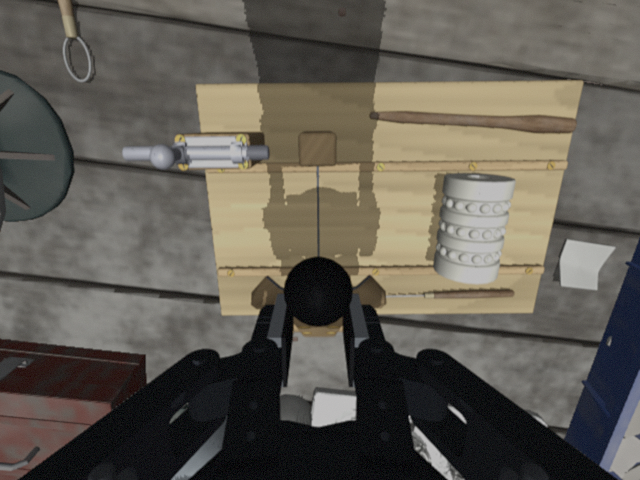

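View pics/f_s.png

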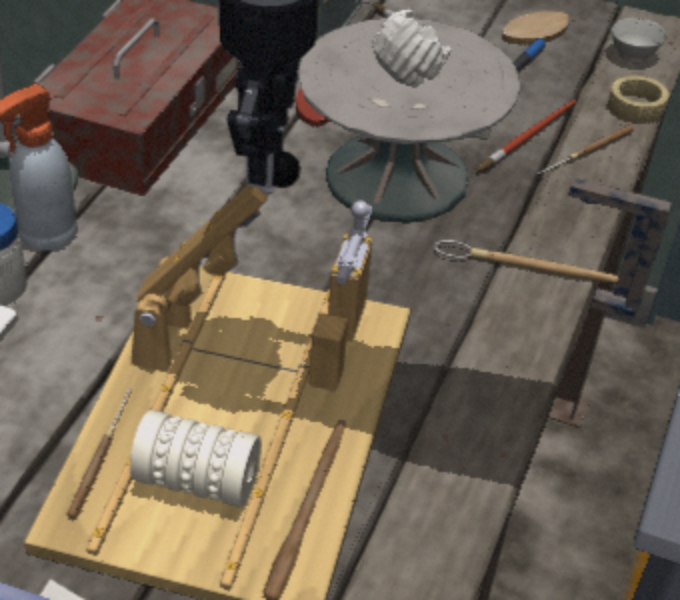

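The arm is up about 55°, but the ball at (318,292) has crept to the near edge of the pads. I'll measure it and re-grip centred.

Run:
```python
from h import *
import math
s,r=here()
# ball mask in wrist image
im=cv2.imread('pics/f_w.png')
g=cv2.cvtColor(im,6)
pts=[]
for th in np.arange(.7,1.15,.02):
    b=[83-203*math.cos(th)+9.5*math.sin(th),0,86+203*math.sin(th)+9.5*math.cos(th)]
    print(round(th,2),np.round(b,1),proj('wrist',c2w(np.array(b)+OFF),s).round(1))
```

```text
t 6.9 tcp cradle(mech) [[-15.7   0.6 245. ]] F [ 3.4  0.3 -4.9] w 22.4 j [ 0.18  0.27  1.53  0.    1.34 -1.53]
0.7 [-66.1   0.  224. ] [[313.7 197.3]]
0.72 [-63.4   0.  227. ] [[313.7 204.4]]
0.74 [-60.5   0.  229.9] [[313.7 211.7]]
0.76 [-57.6   0.  232.7] [[313.7 219.3]]
0.78 [-54.6   0.  235.5] [[313.6 227.2]]
0.8 [-51.6   0.  238.2] [[313.6 235.3]]
0.82 [-48.5   0.  240.9] [[313.6 243.7]]
0.84 [-45.4   0.  243.5] [[313.6 252.2]]
0.86 [-42.2   0.  246. ] [[313.5 261. ]]
0.88 [-39.    0.  248.5] [[313.5 270. ]]
0.9 [-35.7   0.  250.9] [[313.5 279.2]]
0.92 [-32.4   0.  253.3] [[313.5 288.5]]
0.94 [-29.1   0.  255.5] [[313.5 298. ]]
0.96 [-25.6   0.  257.7] [[313.5 307.7]]
0.98 [-22.2   0.  259.9] [[313.4 317.5]]
1.0 [-18.7   0.  262. ] [[313.4 327.4]]
1.02 [-15.1   0.  263.9] [[313.4 337.5]]
1.04 [-11.6   0.  265.9] [[313.4 347.5]]
1.06 [ -8.    0.  267.7] [[313.4 357.7]]
1.08 [ -4.3   0.  269.5] [[313.4 367.9]]
1.1 [ -0.6   0.  271.2] [[313.4 378.1]]
1.12 [  3.1   0.  272.9] [[313.4 388.3]]
1.14 [  6.9   0.  274.4] [[313.5 398.4]]
```

```bash
python3 -m handwheel '[{"tx":0,"ty":0,"tz":0,"wx":0,"wy":0,"wz":0,"jaw":0.7},{"tx":0,"ty":0,"tz":0,"wx":0,"wy":0,"wz":0,"jaw":0.7},{"tx":0,"ty":0,"tz":-3,"wx":0,"wy":0,"wz":0,"jaw":0.7},{"tx":0,"ty":0,"tz":-6,"wx":0,"wy":0,"wz":0,"jaw":0.7},{"tx":3,"ty":0,"tz":-6,"wx":0,"wy":0,"wz":0,"jaw":0.2},{"tx":6,"ty":0,"tz":-6,"wx":0,"wy":0,"wz":0,"jaw":0},{"tx":6,"ty":0,"tz":-6,"wx":0,"wy":0,"wz":0,"jaw":0},{"tx":6,"ty":0,"tz":-6,"wx":0,"wy":0,"wz":0,"jaw":0}]'
python3 - <<'E'
from h import *
go([-70,0,242])
cv2.imwrite('pics/g_w.png',ctrl.grab_frame('wrist'))
E
```

```text
time: 7.7
eef_pos: [0.4628, 0.1229, 0.3051]
tool_rot: [-0.066, 0.998, 0.0, 0.001]
force: [1.1, 0.2, -0.4]
width: 0.0018
t 7.7 tcp cradle(mech) [[-77.5   0.5 305.1]] F [ 1.1  0.1 -0.4] w 1.8 j [ 0.18  0.09  1.6  -0.    1.45 -1.52]
shift cm [-0.74 -0.05  6.31] turn deg [0.   0.09 0.04]
```

View pics/g_w.png

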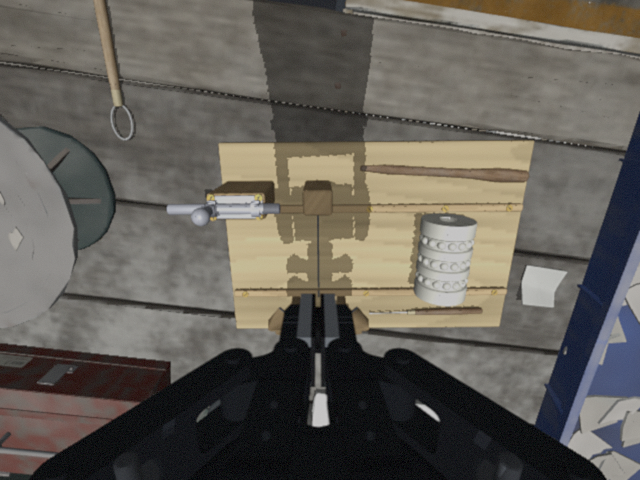

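```bash
python3 -m handwheel '[{"tx":0,"ty":0,"tz":5,"wx":0,"wy":0,"wz":0,"jaw":0},{"tx":0,"ty":0,"tz":6.2,"wx":0,"wy":0,"wz":0,"jaw":0},{"tx":-1.5,"ty":0,"tz":6.2,"wx":0,"wy":0,"wz":0,"jaw":0},{"tx":-2.5,"ty":0,"tz":6.0,"wx":0,"wy":0,"wz":0,"jaw":0},{"tx":-3.6,"ty":0,"tz":5.6,"wx":0,"wy":0,"wz":0,"jaw":0},{"tx":-4.75,"ty":0,"tz":5,"wx":0,"wy":0,"wz":0,"jaw":0},{"tx":-6.25,"ty":0,"tz":4.3,"wx":0,"wy":0,"wz":0,"jaw":0},{"tx":-7.75,"ty":0,"tz":3.8,"wx":0,"wy":0,"wz":0,"jaw":0},{"tx":-9.25,"ty":0,"tz":3.5,"wx":0,"wy":0,"wz":0,"jaw":0}]'
python3 - <<'E'
from h import *
here()
cv2.imwrite('pics/h_w.png',ctrl.grab_frame('wrist'))
E
```

```text
time: 8.65
eef_pos: [0.5558, 0.1352, 0.2709]
tool_rot: [-0.066, 0.998, 0.0, 0.0]
force: [-3.2, -0.5, 2.1]
width: 0.0002
t 8.65 tcp cradle(mech) [[ 16.2   0.6 270.9]] F [-3.3 -0.   2.1] w 0.2 j [ 0.17  0.32  1.4   0.    1.42 -1.53]
```

View pics/h_w.png

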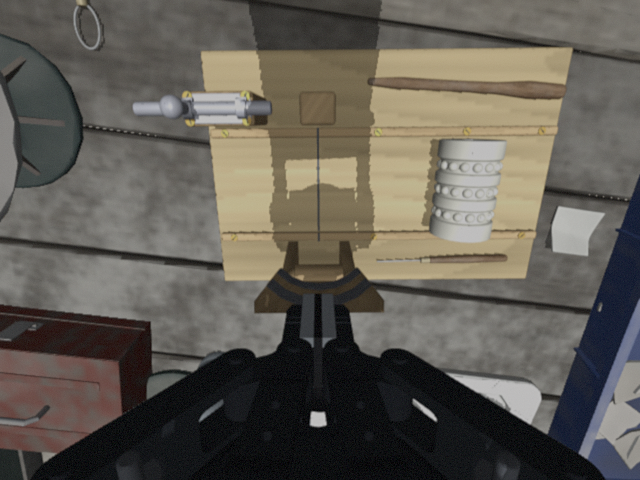

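Pushing works at 3.3 N. The saddles are visible at (318,285). Continue.

```bash
python3 -m handwheel '[{"tx":-1.5,"ty":0,"tz":-0.3,"wx":0,"wy":0,"wz":0,"jaw":0},{"tx":-3.0,"ty":0,"tz":-0.5,"wx":0,"wy":0,"wz":0,"jaw":0},{"tx":-4.5,"ty":0,"tz":-0.6,"wx":0,"wy":0,"wz":0,"jaw":0},{"tx":-6,"ty":0,"tz":-0.5,"wx":0,"wy":0,"wz":0,"jaw":0},{"tx":-7.2,"ty":0,"tz":-0.5,"wx":0,"wy":0,"wz":0,"jaw":0},{"tx":-8.2,"ty":0,"tz":-0.4,"wx":0,"wy":0,"wz":0,"jaw":0},{"tx":-8.8,"ty":0,"tz":-0.4,"wx":0,"wy":0,"wz":0,"jaw":0},{"tx":-8.8,"ty":0,"tz":-0.4,"wx":0,"wy":0,"wz":0,"jaw":0}]'
python3 - <<'E'
from h import *
here()
E
```

```text
time: 9.5
eef_pos: [0.6423, 0.1466, 0.2731]
tool_rot: [-0.066, 0.998, -0.0, -0.0]
force: [-0.5, -0.9, -0.2]
width: 0.0006
t 9.5 tcp cradle(mech) [[103.5   0.5 273.1]] F [-0.6 -0.8 -0.2] w 0.6 j [ 0.17  0.53  1.11 -0.    1.51 -1.53]
```

```bash
python3 -m handwheel '[{"tx":-0.5,"ty":0,"tz":0,"wx":0,"wy":0,"wz":0,"jaw":0},{"tx":-0.9,"ty":0,"tz":0,"wx":0,"wy":0,"wz":0,"jaw":0},{"tx":-1.2,"ty":0,"tz":0,"wx":0,"wy":0,"wz":0,"jaw":0},{"tx":-1.2,"ty":0,"tz":0,"wx":0,"wy":0,"wz":0,"jaw":0}]'
python3 - <<'E'
from h import *
here()
im=ctrl.grab_frame('scene');cv2.imwrite('pics/i_s.png',cv2.resize(im[60:360,220:560],None,fx=2,fy=2))
E
```

```text
time: 9.9
eef_pos: [0.6527, 0.148, 0.2732]
tool_rot: [-0.066, 0.998, -0.0, -0.002]
force: [-16.0, -2.7, 2.2]
width: 0.0
t 9.9 tcp cradle(mech) [[114.    0.5 273.2]] F [-16.3  -0.5   2.2] w 0.0 j [ 0.17  0.56  1.06 -0.    1.53 -1.53]
```

View pics/i_s.png

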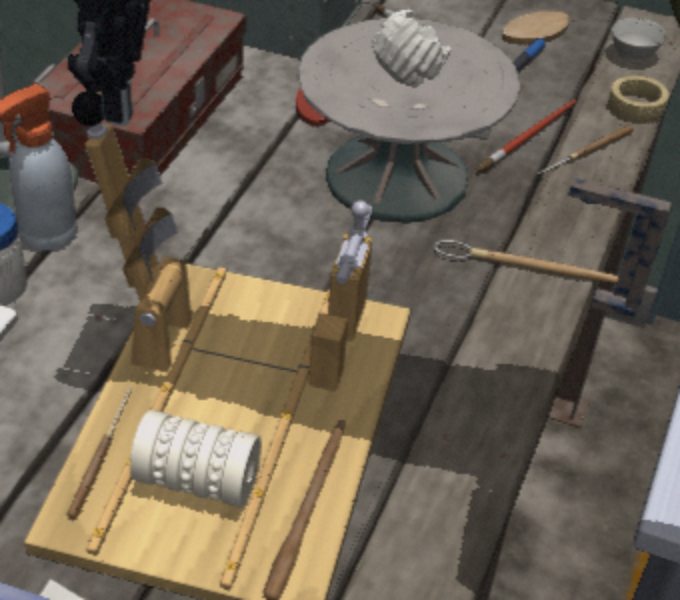

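Arm fully raised: 16 N at its stop, and the contact position matches. Next, move out and over to the +y side of the roller.

```bash
python3 -m handwheel '[{"tx":3,"ty":0,"tz":0,"wx":0,"wy":0,"wz":0,"jaw":0},{"tx":7,"ty":0,"tz":0,"wx":0,"wy":0,"wz":0,"jaw":0},{"tx":12,"ty":0,"tz":0,"wx":0,"wy":0,"wz":0,"jaw":0},{"tx":14,"ty":4.5,"tz":0,"wx":0,"wy":0,"wz":0,"jaw":0},{"tx":13,"ty":9,"tz":2,"wx":0,"wy":0,"wz":0,"jaw":0},{"tx":12,"ty":13.5,"tz":4,"wx":0,"wy":0,"wz":0,"jaw":0},{"tx":11.5,"ty":18,"tz":5,"wx":0,"wy":0,"wz":0,"jaw":0},{"tx":11.5,"ty":22.3,"tz":6,"wx":0,"wy":0,"wz":0,"jaw":0},{"tx":11.5,"ty":22.3,"tz":10,"wx":0,"wy":0,"wz":0,"jaw":0},{"tx":11.5,"ty":22.3,"tz":11,"wx":0,"wy":0,"wz":0,"jaw":0}]'
python3 - <<'E'
from h import *
go([0,225,34])
cv2.imwrite('pics/j_w.png',ctrl.grab_frame('wrist'))
im=ctrl.grab_frame('top');cv2.imwrite('pics/j_t.png',cv2.resize(im[140:360,190:480],None,fx=2.5,fy=2.5))
E
```

```text
time: 10.95
eef_pos: [0.509, 0.3543, 0.1595]
tool_rot: [-0.067, 0.998, -0.001, -0.002]
force: [-0.4, 0.2, -0.6]
width: 0.0004
t 10.95 tcp cradle(mech) [[ -1.3 223.9 159.5]] F [-0.3  0.3 -0.6] w 0.4 j [ 0.55  0.52  1.38 -0.    1.24 -1.16]
shift cm [-0.19  0.14 12.55] turn deg [-0.12 -0.27  0.12]
```

View pics/j_w.png

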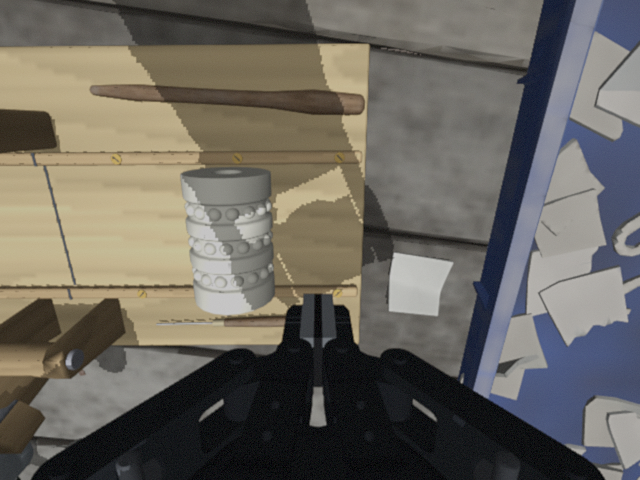

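View pics/j_t.png

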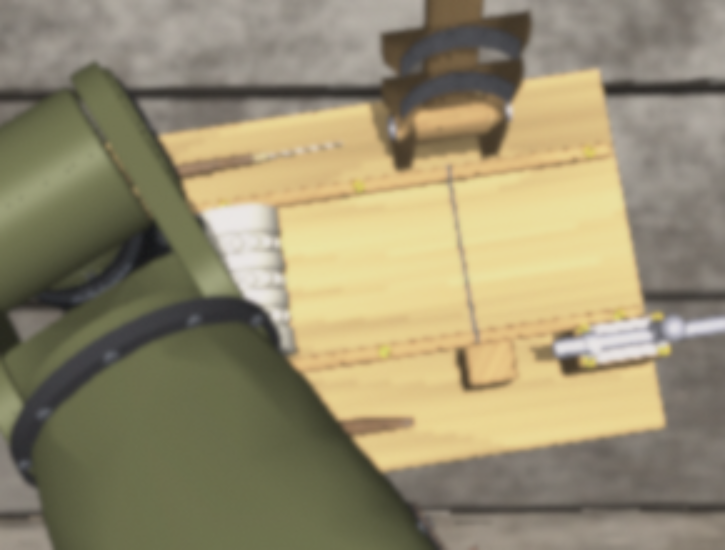

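The wrist view shows the roller at (230,240) and the line at (60,230). The knuckles spread about 41 mm on each side roughly 40 mm above the tips, and would touch the roller's crown. I'll tilt the tool 15° (tips toward the roller) and keep the tip at z ≈ 42.

```bash
python3 -m handwheel '[{"tx":-0.15,"ty":0.1,"tz":4,"wx":8,"wy":0,"wz":0,"jaw":0},{"tx":-0.15,"ty":0.1,"tz":8,"wx":15,"wy":0,"wz":0,"jaw":0},{"tx":-0.15,"ty":0.1,"tz":11.6,"wx":15,"wy":0,"wz":0,"jaw":0},{"tx":-0.15,"ty":0.1,"tz":11.6,"wx":15,"wy":0,"wz":0,"jaw":0}]'
python3 - <<'E'
from h import *
go([0,225,42])
cv2.imwrite('pics/k_w.png',ctrl.grab_frame('wrist'))
im=ctrl.grab_frame('scene');cv2.imwrite('pics/k_s.png',cv2.resize(im[140:400,200:500],None,fx=2.5,fy=2.5))
E
```

```text
time: 11.45
eef_pos: [0.5108, 0.354, 0.0444]
tool_rot: [-0.065, 0.989, -0.132, 0.006]
force: [-0.0, 0.1, 0.3]
width: -0.0001
t 11.45 tcp cradle(mech) [[  0.4 223.4  44.4]] F [0.  0.1 0.3] w -0.1 j [ 0.64  0.73  1.35 -0.25  1.2  -0.96]
shift cm [0.04 0.22 0.19] turn deg [-1.516e+01 -2.900e-01  1.000e-02]
```

View pics/k_w.png

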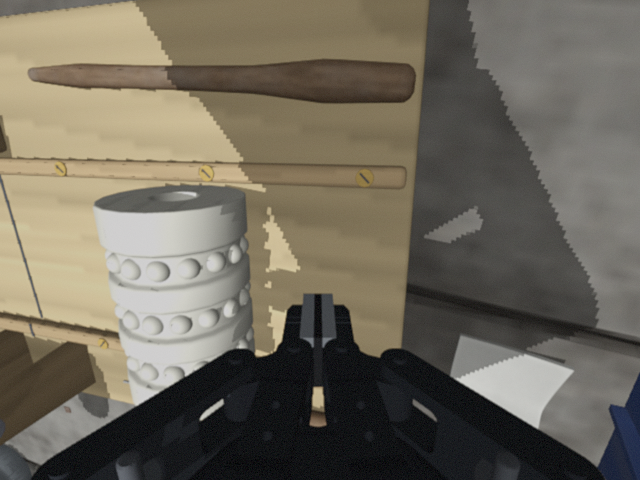

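View pics/k_s.png

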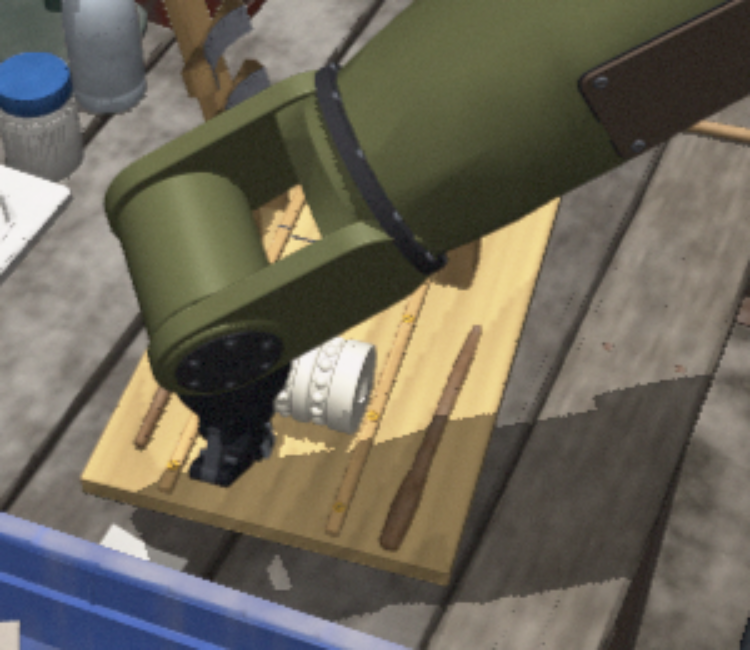

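```bash
python3 -m handwheel '[{"tx":-0.05,"ty":-0.2,"tz":0.35,"wx":0,"wy":0,"wz":0,"jaw":0},{"tx":-0.05,"ty":-0.5,"tz":0.45,"wx":0,"wy":0,"wz":0,"jaw":0},{"tx":-0.05,"ty":-0.8,"tz":0.52,"wx":0,"wy":0,"wz":0,"jaw":0},{"tx":-0.05,"ty":-1.08,"tz":0.6,"wx":0,"wy":0,"wz":0,"jaw":0},{"tx":-0.05,"ty":-1.37,"tz":0.68,"wx":0,"wy":0,"wz":0,"jaw":0},{"tx":-0.05,"ty":-1.66,"tz":0.76,"wx":0,"wy":0,"wz":0,"jaw":0},{"tx":-0.05,"ty":-1.86,"tz":0.81,"wx":0,"wy":0,"wz":0,"jaw":0},{"tx":-0.05,"ty":-2.06,"tz":0.86,"wx":0,"wy":0,"wz":0,"jaw":0},{"tx":-0.05,"ty":-2.26,"tz":0.92,"wx":0,"wy":0,"wz":0,"jaw":0},{"tx":-0.05,"ty":-2.46,"tz":0.97,"wx":0,"wy":0,"wz":0,"jaw":0}]'
python3 - <<'E'
from h import *
here()
cv2.imwrite('pics/l_w.png',ctrl.grab_frame('wrist'))
E
```

```text
time: 12.55
eef_pos: [0.5158, 0.3292, 0.0442]
tool_rot: [-0.065, 0.989, -0.13, 0.009]
force: [0.5, 1.9, 1.4]
width: -0.0001
t 12.55 tcp cradle(mech) [[  2.1 198.1  44.2]] F [0.8 1.8 1.4] w -0.1 j [ 0.6   0.71  1.4  -0.25  1.17 -0.99]
```

View pics/l_w.png

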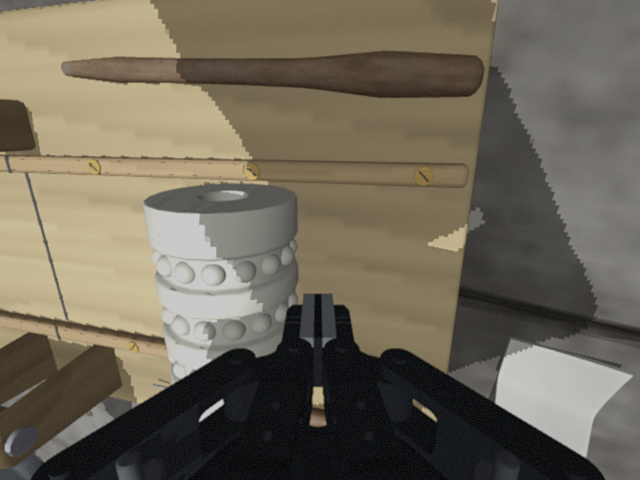

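```bash
python3 -m handwheel '[{"tx":0,"ty":-0.15,"tz":0.1,"wx":0,"wy":0,"wz":0,"jaw":0},{"tx":0,"ty":-0.35,"tz":0.2,"wx":0,"wy":0,"wz":0,"jaw":0},{"tx":0,"ty":-0.6,"tz":0.3,"wx":0,"wy":0,"wz":0,"jaw":0},{"tx":0,"ty":-0.88,"tz":0.4,"wx":0,"wy":0,"wz":0,"jaw":0},{"tx":0,"ty":-1.17,"tz":0.5,"wx":0,"wy":0,"wz":0,"jaw":0},{"tx":0.05,"ty":-1.46,"tz":0.6,"wx":0,"wy":0,"wz":0,"jaw":0},{"tx":0.05,"ty":-1.75,"tz":0.7,"wx":0,"wy":0,"wz":0,"jaw":0},{"tx":0.05,"ty":-2.04,"tz":0.78,"wx":0,"wy":0,"wz":0,"jaw":0},{"tx":0.05,"ty":-2.33,"tz":0.86,"wx":0,"wy":0,"wz":0,"jaw":0},{"tx":0.05,"ty":-2.62,"tz":0.94,"wx":0,"wy":0,"wz":0,"jaw":0}]'
python3 - <<'E'
from h import *
here()
cv2.imwrite('pics/m_w.png',ctrl.grab_frame('wrist'))
E
```

```text
time: 13.6
eef_pos: [0.519, 0.3015, 0.042]
tool_rot: [-0.065, 0.989, -0.13, 0.009]
force: [-0.6, 0.2, 0.3]
width: 0.0001
t 13.6 tcp cradle(mech) [[  1.6 170.2  42. ]] F [-0.6  0.3  0.3] w 0.1 j [ 0.56  0.68  1.44 -0.26  1.14 -1.02]
```

View pics/m_w.png

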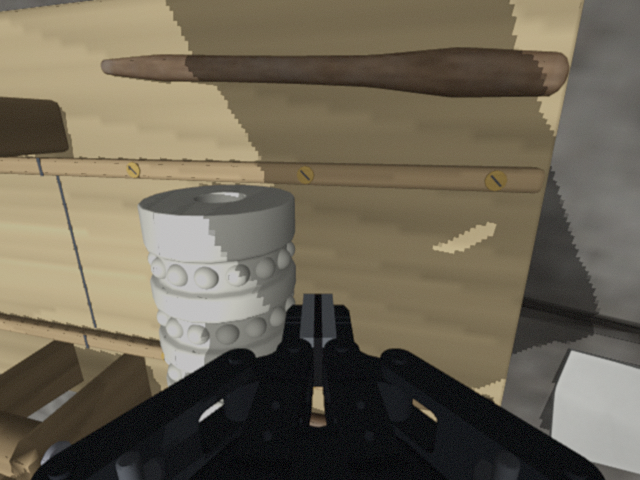

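Run:
```python
from h import *
s,r=here()
for n,p,z in (('hub',(221,197),.05),('line',(60,185),.018),('line',(92,320),.018),('L rim',(140,210),.05),('R rim',(295,206),.05)):
    print(n,(w2c(ray('wrist',p,z,s))-OFF).round(1))
```

```text
t 13.65 tcp cradle(mech) [[  1.6 169.8  41.9]] F [ 0.6 -0.1  0.4] w 0.1 j [ 0.56  0.68  1.44 -0.26  1.14 -1.02]
hub [[-52.9 131.   50. ]]
line [[-47.2   3.   18. ]]
line [[47.   2.1 18. ]]
L rim [[-44.5  88.3  50. ]]
R rim [[-50.9 164.1  50. ]]
```

The roller moves with the tool and rolls straight, with its hub at (221,197), about 128 mm from the line. Keep pushing.

```bash
R(){ :; }
python3 -m handwheel '[{"tx":0,"ty":-0.15,"tz":0.04,"wx":0,"wy":0,"wz":0,"jaw":0},{"tx":0,"ty":-0.35,"tz":0.09,"wx":0,"wy":0,"wz":0,"jaw":0},{"tx":0,"ty":-0.6,"tz":0.16,"wx":0,"wy":0,"wz":0,"jaw":0},{"tx":0,"ty":-0.9,"tz":0.24,"wx":0,"wy":0,"wz":0,"jaw":0},{"tx":0,"ty":-1.2,"tz":0.32,"wx":0,"wy":0,"wz":0,"jaw":0},{"tx":0,"ty":-1.5,"tz":0.4,"wx":0,"wy":0,"wz":0,"jaw":0},{"tx":0,"ty":-1.8,"tz":0.48,"wx":0,"wy":0,"wz":0,"jaw":0},{"tx":0,"ty":-2.1,"tz":0.56,"wx":0,"wy":0,"wz":0,"jaw":0},{"tx":0,"ty":-2.4,"tz":0.64,"wx":0,"wy":0,"wz":0,"jaw":0},{"tx":0,"ty":-2.7,"tz":0.72,"wx":0,"wy":0,"wz":0,"jaw":0}]'
python3 -m handwheel '[{"tx":0,"ty":-0.3,"tz":0.08,"wx":0,"wy":0,"wz":0,"jaw":0},{"tx":0,"ty":-0.6,"tz":0.16,"wx":0,"wy":0,"wz":0,"jaw":0},{"tx":0,"ty":-0.9,"tz":0.24,"wx":0,"wy":0,"wz":0,"jaw":0},{"tx":0,"ty":-1.2,"tz":0.32,"wx":0,"wy":0,"wz":0,"jaw":0},{"tx":0,"ty":-1.5,"tz":0.4,"wx":0,"wy":0,"wz":0,"jaw":0},{"tx":0,"ty":-1.8,"tz":0.48,"wx":0,"wy":0,"wz":0,"jaw":0},{"tx":0,"ty":-2.1,"tz":0.56,"wx":0,"wy":0,"wz":0,"jaw":0},{"tx":0,"ty":-2.4,"tz":0.64,"wx":0,"wy":0,"wz":0,"jaw":0},{"tx":0,"ty":-2.65,"tz":0.71,"wx":0,"wy":0,"wz":0,"jaw":0},{"tx":0,"ty":-2.85,"tz":0.76,"wx":0,"wy":0,"wz":0,"jaw":0}]'
python3 - <<'E'
from h import *
here()
cv2.imwrite('pics/n_w.png',ctrl.grab_frame('wrist'))
E
```

```text
time: 14.65
eef_pos: [0.5227, 0.2738, 0.042]
tool_rot: [-0.065, 0.989, -0.13, 0.009]
force: [0.8, 0.9, 0.1]
width: -0.0
time: 15.65
eef_pos: [0.5265, 0.2445, 0.042]
tool_rot: [-0.065, 0.989, -0.13, 0.009]
force: [-1.0, 0.8, 0.4]
width: -0.0002
t 15.65 tcp cradle(mech) [[  1.6 112.8  42. ]] F [-0.9  0.9  0.4] w -0.2 j [ 0.47  0.64  1.52 -0.28  1.09 -1.08]
```

View pics/n_w.png

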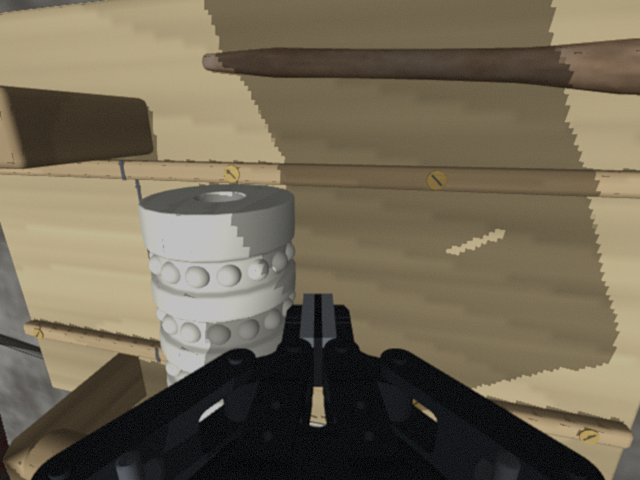

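Roller is still at the same place against the finger, with light contact. I'll push another 40 mm, ease off, then back away to measure.

```bash
python3 -m handwheel '[{"tx":0,"ty":-0.25,"tz":0.07,"wx":0,"wy":0,"wz":0,"jaw":0},{"tx":0,"ty":-0.5,"tz":0.13,"wx":0,"wy":0,"wz":0,"jaw":0},{"tx":0,"ty":-0.75,"tz":0.2,"wx":0,"wy":0,"wz":0,"jaw":0},{"tx":0,"ty":-1.0,"tz":0.27,"wx":0,"wy":0,"wz":0,"jaw":0},{"tx":0,"ty":-1.25,"tz":0.33,"wx":0,"wy":0,"wz":0,"jaw":0},{"tx":0,"ty":-1.5,"tz":0.4,"wx":0,"wy":0,"wz":0,"jaw":0},{"tx":0,"ty":-1.75,"tz":0.47,"wx":0,"wy":0,"wz":0,"jaw":0},{"tx":0,"ty":-2.0,"tz":0.54,"wx":0,"wy":0,"wz":0,"jaw":0},{"tx":0,"ty":-2.25,"tz":0.6,"wx":0,"wy":0,"wz":0,"jaw":0},{"tx":0,"ty":-2.5,"tz":0.67,"wx":0,"wy":0,"wz":0,"jaw":0}]'
python3 -m handwheel '[{"tx":0,"ty":-0.22,"tz":0.06,"wx":0,"wy":0,"wz":0,"jaw":0},{"tx":0,"ty":-0.42,"tz":0.11,"wx":0,"wy":0,"wz":0,"jaw":0},{"tx":0,"ty":-0.6,"tz":0.16,"wx":0,"wy":0,"wz":0,"jaw":0},{"tx":0,"ty":-0.76,"tz":0.2,"wx":0,"wy":0,"wz":0,"jaw":0},{"tx":0,"ty":-0.9,"tz":0.24,"wx":0,"wy":0,"wz":0,"jaw":0},{"tx":0,"ty":-1.02,"tz":0.27,"wx":0,"wy":0,"wz":0,"jaw":0},{"tx":0,"ty":-1.12,"tz":0.3,"wx":0,"wy":0,"wz":0,"jaw":0},{"tx":0,"ty":-1.2,"tz":0.32,"wx":0,"wy":0,"wz":0,"jaw":0},{"tx":0,"ty":-1.26,"tz":0.34,"wx":0,"wy":0,"wz":0,"jaw":0},{"tx":0,"ty":-1.3,"tz":0.35,"wx":0,"wy":0,"wz":0,"jaw":0}]'
python3 - <<'E'
from h import *
here()
cv2.imwrite('pics/o_w.png',ctrl.grab_frame('wrist'))
im=ctrl.grab_frame('scene');cv2.imwrite('pics/o_s.png',cv2.resize(im[140:400,200:500],None,fx=2.5,fy=2.5))
im=ctrl.grab_frame('top');cv2.imwrite('pics/o_t.png',cv2.resize(im[140:360,190:480],None,fx=2.5,fy=2.5))
E
```

```text
time: 16.7
eef_pos: [0.53, 0.2189, 0.042]
tool_rot: [-0.065, 0.989, -0.13, 0.009]
force: [-0.2, 0.2, 0.1]
width: -0.0002
time: 17.7
eef_pos: [0.5317, 0.2057, 0.042]
tool_rot: [-0.065, 0.989, -0.13, 0.009]
force: [0.5, 1.3, 0.4]
width: -0.0001
t 17.7 tcp cradle(mech) [[ 1.6 73.6 42. ]] F [0.7 1.3 0.4] w -0.1 j [ 0.41  0.61  1.57 -0.29  1.05 -1.13]
```

View pics/o_w.png

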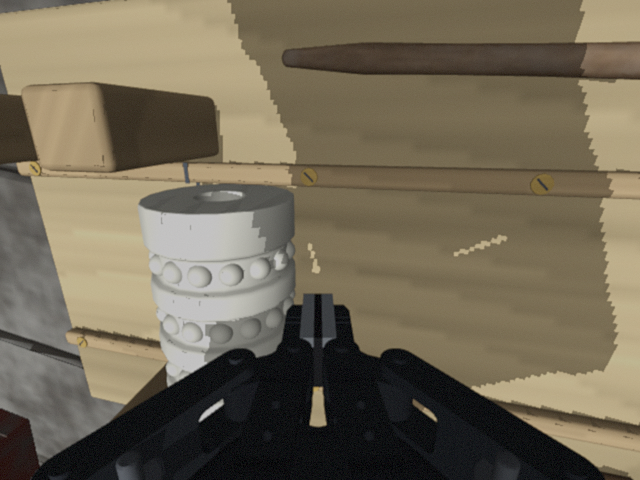

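View pics/o_s.png

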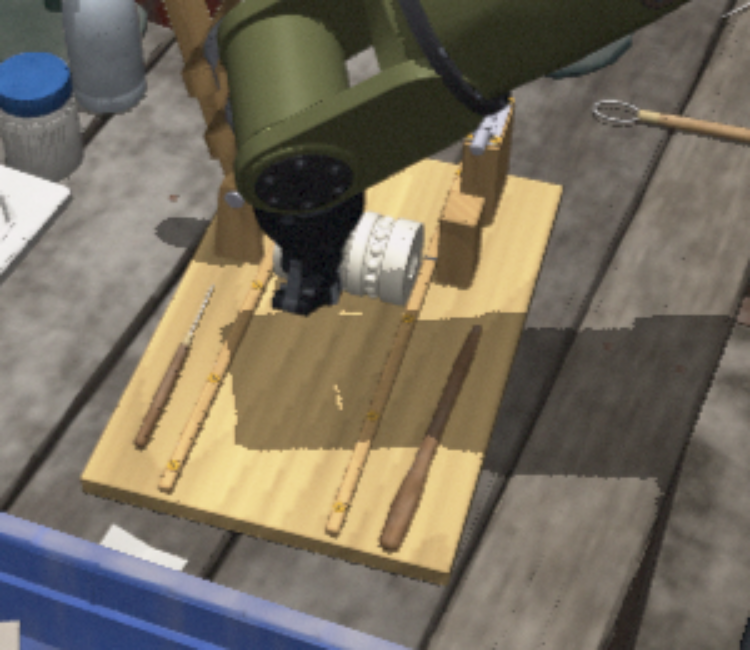

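View pics/o_t.png

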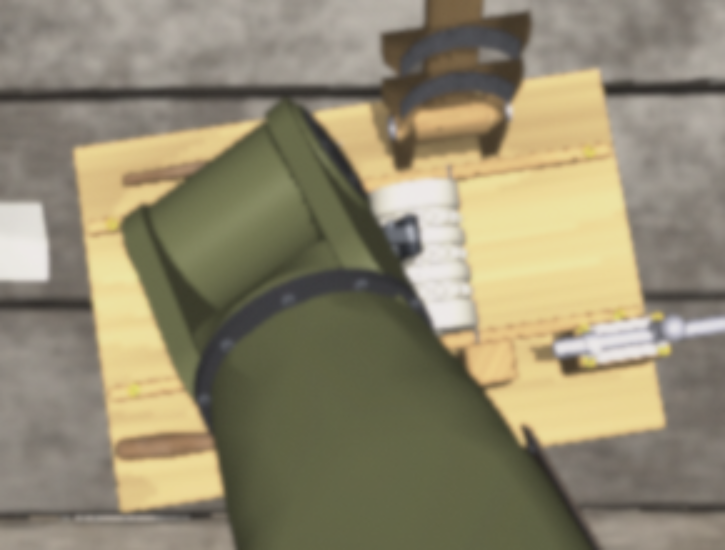

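Run:
```python
from h import *
f=lambda u,v:(190+u/2.5,140+v/2.5)
for n,p,z in(('lead far',f(460,195),.05),('lead mid',f(467,255),.05),('lead near',f(473,322),.05),('line far rail',f(450,170),.027),('line near rail',f(477,338),.027)):
    print(n,(w2c(ray('top',p,z))).round(1))
M=np.linalg.inv(ctrl.get_calibration('top')['world_to_cam']);print('cam',w2c(M[:3,3]).round(0))
c=cv2.imread('pics/o_t.png')[130:400,340:560];cv2.imwrite('pics/o_tc.png',cv2.resize(c,None,fx=2.2,fy=2.2))
```

```text
lead far [[37.3 -2.5 50. ]]
lead mid [[-4.6 -0.7 50. ]]
lead near [[-50.5   2.5  50. ]]
line far rail [[60.1 -0.9 27. ]]
line near rail [[-59.8  -0.8  27. ]]
cam [[-143.  105. 1056.]]
```

View pics/o_tc.png

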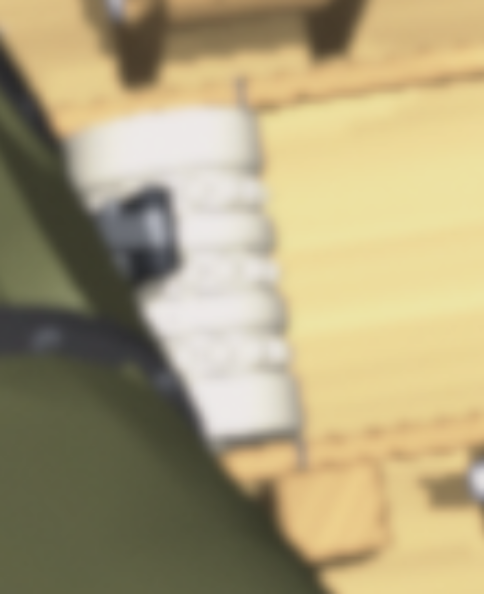

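```bash
python3 -m handwheel '[{"tx":0,"ty":1.5,"tz":-0.4,"wx":0,"wy":0,"wz":0,"jaw":0},{"tx":0,"ty":2.9,"tz":-0.8,"wx":0,"wy":0,"wz":0,"jaw":0},{"tx":0,"ty":1.7,"tz":-5.5,"wx":-5,"wy":0,"wz":0,"jaw":0},{"tx":0,"ty":0.5,"tz":-10,"wx":-12,"wy":0,"wz":0,"jaw":0},{"tx":0,"ty":-1,"tz":-15.3,"wx":-15,"wy":0,"wz":0,"jaw":0},{"tx":0,"ty":-1,"tz":-15.3,"wx":-15,"wy":0,"wz":0,"jaw":0},{"tx":0,"ty":-1,"tz":-15.3,"wx":-15,"wy":0,"wz":0,"jaw":0}]'
python3 - <<'E'
from h import *
here()
cv2.imwrite('pics/p_w.png',ctrl.grab_frame('wrist'))
E
```

```text
time: 18.55
eef_pos: [0.5281, 0.2363, 0.1939]
tool_rot: [-0.066, 0.998, 0.0, 0.001]
force: [0.3, 0.3, -0.9]
width: 0.0004
t 18.55 tcp cradle(mech) [[  2.  104.4 193.9]] F [ 0.4  0.2 -0.9] w 0.4 j [ 0.36  0.39  1.48 -0.    1.26 -1.35]
```

View pics/p_w.png

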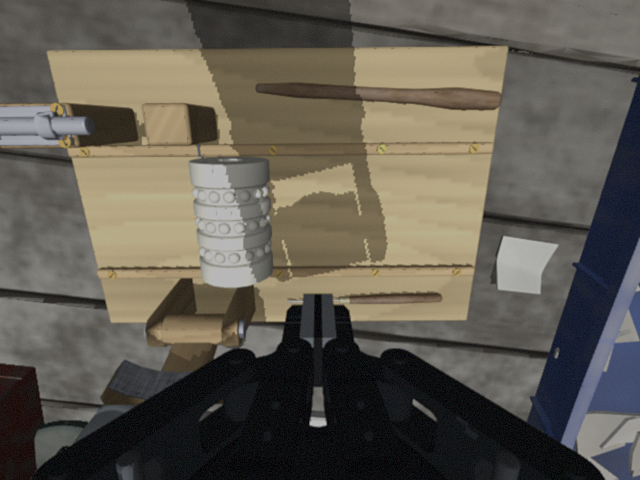

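```bash
cat >> h.py <<'E'
def axis(n,rows,box,s=None,im=None,lo=(0,0,90),hi=(180,70,255)):
    hsv=cv2.cvtColor(im,cv2.COLOR_BGR2HSV);m=cv2.inRange(hsv,lo,hi)
    b=np.zeros_like(m);b[box[1]:box[3],box[0]:box[2]]=255;m&=b
    m=cv2.morphologyEx(m,cv2.MORPH_CLOSE,np.ones((9,9)))
    c=max(cv2.findContours(m,0,2)[0],key=cv2.contourArea);k=np.zeros_like(m);cv2.drawContours(k,[c],-1,255,-1)
    for v in rows:
        u=np.where(k[v])[0];L,Rr=u.min()-.5,u.max()+.5
        P=w2c(ray(n,[(L,v),(Rr,v)],.05,s));Q=w2c(ray(n,[(L,v),(Rr,v)],.15,s))
        d=(Q-P);d/=np.linalg.norm(d,axis=1)[:,None];bis=d.sum(0)
        # apex
        A=np.array([[d[0,1],-d[1,1]],[d[0,2],-d[1,2]]]);t=np.linalg.solve(A,(P[1]-P[0])[1:]);ap=P[0]+t[0]*d[0]
        y=ap[1]+(50-ap[2])*bis[1]/bis[2];x=ap[0]+(50-ap[2])*bis[0]/bis[2]
        rad=np.sin(np.arccos(np.clip(d[0]@d[1],-1,1))/2)*np.linalg.norm([y-ap[1],50-ap[2]])
        print('row',v,'L,R',L,Rr,'axis x,y(mech)',np.round([x-OFF[0],y-OFF[1]],1),'rad',round(rad,1))
    return k
E
python3 - <<'E'
from h import *
s,r=here();im=cv2.imread('pics/p_w.png')
k=axis('wrist',[172,180,185,210,216,222,240,245,262,270,275],(175,150,290,290),s,im)
cv2.imwrite('pics/p_m.png',k)
for n,p,z in(('line@rail',(199,150),.027),('hub',(230,159.5),.05)): print(n,(w2c(ray('wrist',p,z,s))-OFF).round(1))
E
```

```text
t 18.6 tcp cradle(mech) [[  1.4 104.4 192. ]] F [ 0.4 -0.4 -0.5] w 0.0 j [ 0.36  0.4   1.49 -0.    1.26 -1.35]
row 172 L,R 176.5 262.5 axis x,y(mech) [-44.9  26.5] rad 33.3
row 180 L,R 176.5 262.5 axis x,y(mech) [-38.4  25.9] rad 33.5
row 185 L,R 176.5 289.5 axis x,y(mech) [-34.3  37.3] rad 44.3
row 210 L,R 174.5 276.5 axis x,y(mech) [-13.1  29.1] rad 40.2
row 216 L,R 174.5 271.5 axis x,y(mech) [-7.8 26.4] rad 38.3
row 222 L,R 174.5 271.5 axis x,y(mech) [-2.5 25.9] rad 38.3
row 240 L,R 174.5 266.5 axis x,y(mech) [13.8 22.2] rad 36.4
row 245 L,R 174.5 271.5 axis x,y(mech) [18.4 24.1] rad 38.4
row 262 L,R 174.5 267.5 axis x,y(mech) [34.5 20.8] rad 36.8
row 270 L,R 199.5 267.5 axis x,y(mech) [42.3 30.6] rad 27.2
row 275 L,R 199.5 270.5 axis x,y(mech) [47.2 31.6] rad 28.4
line@rail [[-60.7   2.9  27. ]]
hub [[-54.9  34.8  50. ]]
```

Run:
```python
import cv2
im=cv2.imread('pics/p_w.png');cv2.imwrite('pics/p_z.png',cv2.resize(im[140:295,160:300],None,fx=3.8,fy=3.8,interpolation=2))
```

```text
(no output)
```

View pics/p_z.png

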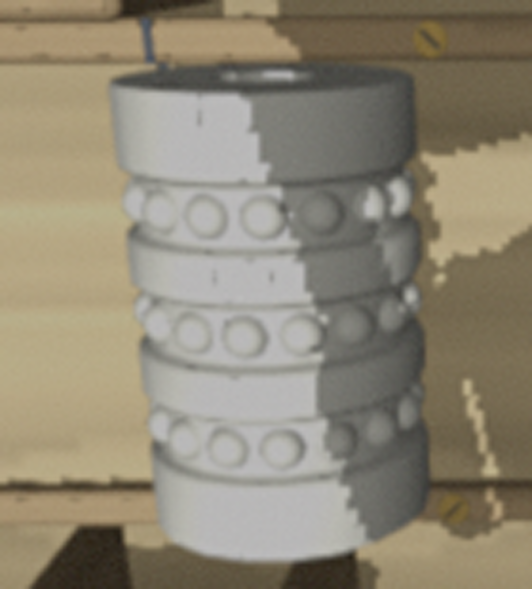

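```bash
cat >> h.py <<'E'
def axis2(n,rows,s=None):
    for v,L,Rr in rows:
        P=w2c(ray(n,[(L,v),(Rr,v)],.05,s));Q=w2c(ray(n,[(L,v),(Rr,v)],.15,s))
        d=(Q-P);d/=np.linalg.norm(d,axis=1)[:,None];bis=d.sum(0)
        A=np.array([[d[0,1],-d[1,1]],[d[0,2],-d[1,2]]]);t=np.linalg.solve(A,(P[1]-P[0])[1:]);ap=P[0]+t[0]*d[0]
        y=ap[1]+(50-ap[2])*bis[1]/bis[2];x=ap[0]+(50-ap[2])*bis[0]/bis[2]
        a=np.arctan2(d[:,1],d[:,2]);rad=np.sin(abs(a[0]-a[1])/2)*np.hypot(y-ap[1],50-ap[2])
        print('axis x,y(mech)',np.round([x-OFF[0],y-OFF[1]],1),'rad',round(rad,1))
E
python3 - <<'E'
from h import *
s,r=here()
z=lambda v,L,R:(140+v/3.8,160+L/3.8,160+R/3.8)
axis2('wrist',[z(120,114,413),z(260,130,418),z(380,143,421),z(500,157,427)],s)
print((w2c(ray('wrist',[(160+148/3.8,140+25/3.8),(160+150/3.8,140+50/3.8)],.027,s))-OFF).round(1))
E
```

```text
t 18.6 tcp cradle(mech) [[  1.4 104.4 192. ]] F [ 0.4 -0.4 -0.5] w 0.0 j [ 0.36  0.4   1.49 -0.    1.26 -1.35]
axis x,y(mech) [-45.3  34.3] rad 31.0
axis x,y(mech) [-14.4  34.1] rad 30.9
axis x,y(mech) [13.8 33.6] rad 30.7
axis x,y(mech) [43.8 33.5] rad 30.8
[[-63.6   3.2  27. ]
 [-58.    3.   27. ]]
```

Roller axis is square to the bed, 31 mm short of the line by both views. That gives a contact offset of about 42.5 mm, so the final TCP y is ≈ 43. Going back to push the rest slowly.

```bash
python3 -m handwheel '[{"tx":0,"ty":0,"tz":4.5,"wx":7,"wy":0,"wz":0,"jaw":0},{"tx":0,"ty":0,"tz":9,"wx":15,"wy":0,"wz":0,"jaw":0},{"tx":0,"ty":-0.5,"tz":13,"wx":15,"wy":0,"wz":0,"jaw":0},{"tx":0,"ty":-1,"tz":15,"wx":15,"wy":0,"wz":0,"jaw":0},{"tx":0,"ty":-1,"tz":15,"wx":15,"wy":0,"wz":0,"jaw":0}]'
python3 - <<'E'
from h import *
here()
E
```

```text
time: 19.1
eef_pos: [0.5265, 0.225, 0.0375]
tool_rot: [-0.066, 0.989, -0.132, 0.005]
force: [0.7, -0.2, -0.0]
width: -0.0002
t 19.1 tcp cradle(mech) [[-1.  93.4 37.5]] F [ 0.7 -0.3 -0. ] w -0.2 j [ 0.45  0.63  1.55 -0.29  1.07 -1.11]
```

```bash
python3 -m handwheel '[{"tx":0,"ty":-0.39,"tz":-0.31,"wx":0,"wy":0,"wz":0,"jaw":0},{"tx":0,"ty":-0.68,"tz":-0.23,"wx":0,"wy":0,"wz":0,"jaw":0},{"tx":0,"ty":-0.97,"tz":-0.16,"wx":0,"wy":0,"wz":0,"jaw":0},{"tx":0,"ty":-1.26,"tz":-0.08,"wx":0,"wy":0,"wz":0,"jaw":0},{"tx":0,"ty":-1.5,"tz":0,"wx":0,"wy":0,"wz":0,"jaw":0},{"tx":0,"ty":-1.7,"tz":0.05,"wx":0,"wy":0,"wz":0,"jaw":0},{"tx":0,"ty":-1.85,"tz":0.08,"wx":0,"wy":0,"wz":0,"jaw":0},{"tx":0,"ty":-2.0,"tz":0.12,"wx":0,"wy":0,"wz":0,"jaw":0},{"tx":0,"ty":-2.15,"tz":0.16,"wx":0,"wy":0,"wz":0,"jaw":0},{"tx":0,"ty":-2.3,"tz":0.2,"wx":0,"wy":0,"wz":0,"jaw":0}]'
python3 - <<'E'
from h import *
here()
cv2.imwrite('pics/q_w.png',ctrl.grab_frame('wrist'))
E
```

```text
time: 20.1
eef_pos: [0.5321, 0.203, 0.0464]
tool_rot: [-0.066, 0.989, -0.13, 0.009]
force: [0.1, 0.2, 0.1]
width: 0.0001
t 20.1 tcp cradle(mech) [[ 1.6 70.8 46.4]] F [0.2 0.2 0.1] w 0.1 j [ 0.41  0.6   1.57 -0.29  1.06 -1.14]
```

View pics/q_w.png

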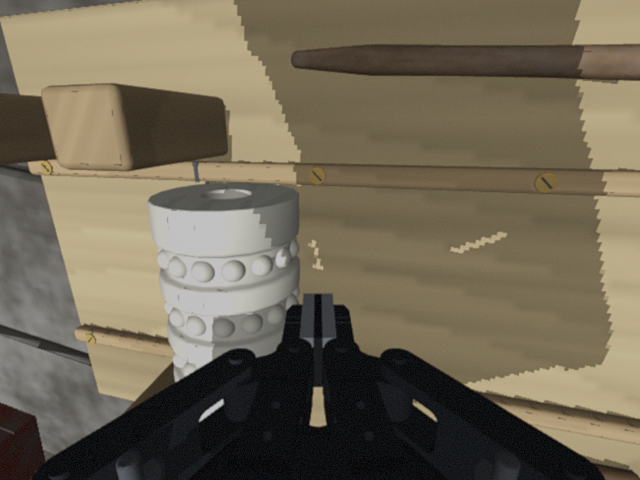

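```bash
python3 -m handwheel '[{"tx":0,"ty":-0.17,"tz":0.15,"wx":0,"wy":0,"wz":0,"jaw":0},{"tx":0,"ty":-0.34,"tz":0.3,"wx":0,"wy":0,"wz":0,"jaw":0},{"tx":0,"ty":-0.5,"tz":0.44,"wx":0,"wy":0,"wz":0,"jaw":0},{"tx":0,"ty":-0.67,"tz":0.6,"wx":0,"wy":0,"wz":0,"jaw":0},{"tx":0,"ty":-0.87,"tz":0.65,"wx":0,"wy":0,"wz":0,"jaw":0},{"tx":0,"ty":-1.06,"tz":0.7,"wx":0,"wy":0,"wz":0,"jaw":0},{"tx":0,"ty":-1.23,"tz":0.75,"wx":0,"wy":0,"wz":0,"jaw":0},{"tx":0,"ty":-1.38,"tz":0.79,"wx":0,"wy":0,"wz":0,"jaw":0},{"tx":0,"ty":-1.5,"tz":0.82,"wx":0,"wy":0,"wz":0,"jaw":0},{"tx":0,"ty":-1.6,"tz":0.85,"wx":0,"wy":0,"wz":0,"jaw":0}]'
python3 - <<'E'
from h import *
here()
cv2.imwrite('pics/r_w.png',ctrl.grab_frame('wrist'))
im=ctrl.grab_frame('top');cv2.imwrite('pics/r_t.png',cv2.resize(im[180:300,320:410],None,fx=6,fy=5,interpolation=2))
E
```

```text
time: 21.15
eef_pos: [0.5344, 0.1854, 0.0424]
tool_rot: [-0.065, 0.989, -0.13, 0.009]
force: [0.4, -0.0, -0.3]
width: 0.0
t 21.15 tcp cradle(mech) [[ 1.6 53.2 42.4]] F [ 0.4 -0.1 -0.3] w 0.0 j [ 0.38  0.6   1.59 -0.3   1.04 -1.16]
```

View pics/r_w.png

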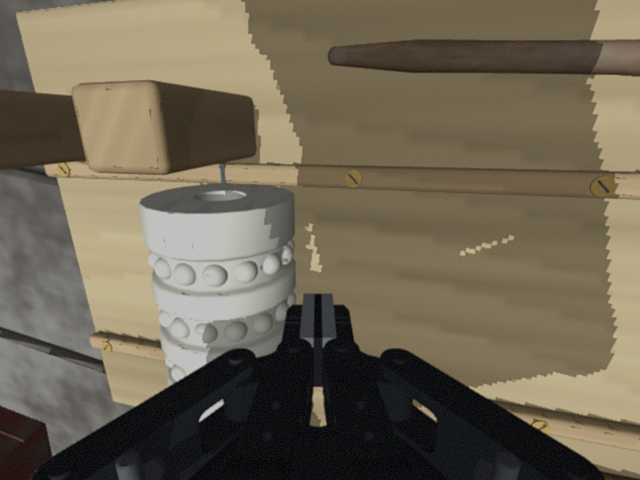

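View pics/r_t.png

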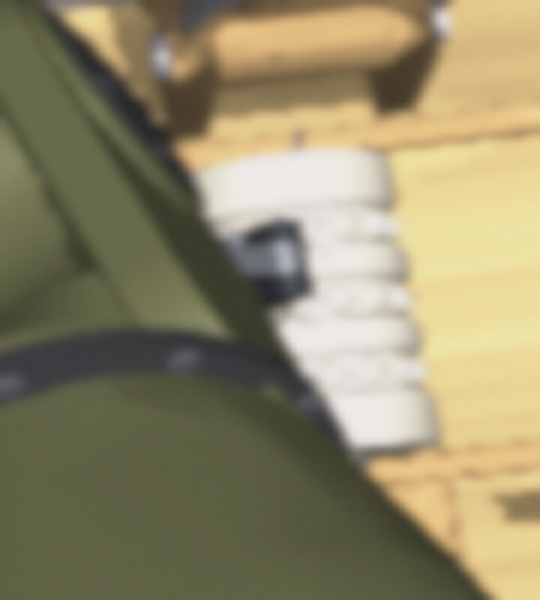

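```bash
python3 -m handwheel '[{"tx":0,"ty":-0.1,"tz":0.03,"wx":0,"wy":0,"wz":0,"jaw":0},{"tx":0,"ty":-0.22,"tz":0.06,"wx":0,"wy":0,"wz":0,"jaw":0},{"tx":0,"ty":-0.35,"tz":0.09,"wx":0,"wy":0,"wz":0,"jaw":0},{"tx":0,"ty":-0.48,"tz":0.13,"wx":0,"wy":0,"wz":0,"jaw":0},{"tx":0,"ty":-0.59,"tz":0.16,"wx":0,"wy":0,"wz":0,"jaw":0},{"tx":0,"ty":-0.67,"tz":0.18,"wx":0,"wy":0,"wz":0,"jaw":0},{"tx":0,"ty":-0.73,"tz":0.2,"wx":0,"wy":0,"wz":0,"jaw":0},{"tx":0,"ty":-0.76,"tz":0.21,"wx":0,"wy":0,"wz":0,"jaw":0},{"tx":0,"ty":-0.78,"tz":0.21,"wx":0,"wy":0,"wz":0,"jaw":0},{"tx":0,"ty":-0.78,"tz":0.21,"wx":0,"wy":0,"wz":0,"jaw":0}]'
python3 - <<'E'
from h import *
s,_=here()
im=ctrl.grab_frame('wrist')
cv2.imwrite('pics/s_w.png',cv2.resize(im[140:300,110:330],None,fx=3.5,fy=3.5,interpolation=2))
im=ctrl.grab_frame('top');cv2.imwrite('pics/s_t.png',cv2.resize(im[180:300,320:410],None,fx=6,fy=5,interpolation=2))
E
```

```text
time: 22.25
eef_pos: [0.5355, 0.1776, 0.0424]
tool_rot: [-0.065, 0.989, -0.13, 0.009]
force: [0.9, 1.8, 1.1]
width: -0.0001
t 22.25 tcp cradle(mech) [[ 1.7 45.2 42.4]] F [1.1 1.6 1.1] w -0.1 j [ 0.36  0.6   1.6  -0.3   1.03 -1.17]
```

View pics/s_w.png

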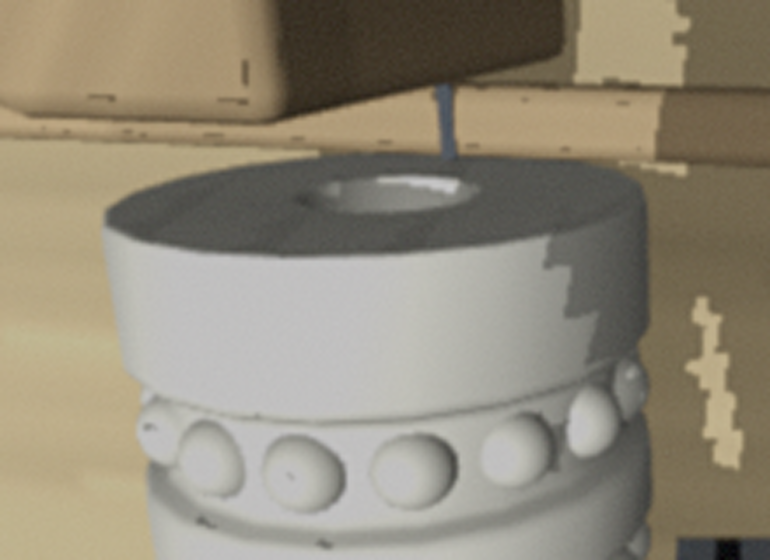

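View pics/s_t.png

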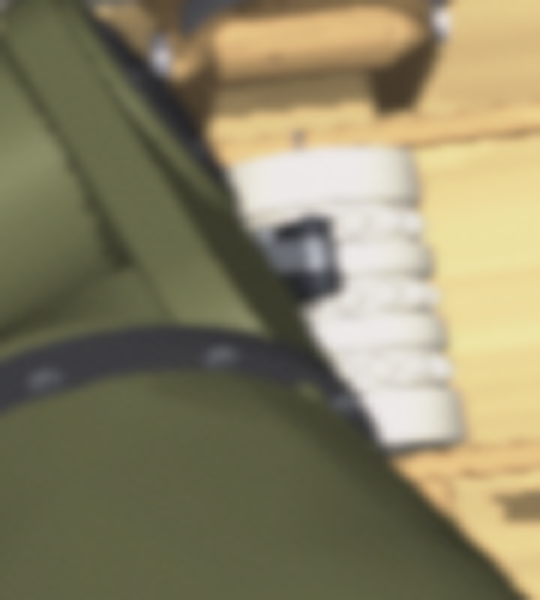

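Run:
```python
from h import *
s,_=here()
w=lambda u,v:(110+u/3.5,140+v/3.5)
t=lambda u,v:(320+u/6,180+v/5)
for z in (.045,.05): print('hub',(w2c(ray('wrist',w(390,196),z,s))-OFF).round(1))
for z in (.027,): print('line',(w2c(ray('wrist',[w(446,100),w(448,150)],z,s))-OFF).round(1))
print('top lead',w2c(ray('top',[t(417,180),t(433,260),t(447,330),t(462,415)],.05)).round(1).tolist())
print('top line',w2c(ray('top',t(298,137),.027)).round(1))
C=np.linalg.inv(ctrl.get_calibration('top')['world_to_cam'])[:3,3];print(w2c(C))
```

```text
t 22.35 tcp cradle(mech) [[ 1.7 45.2 42.4]] F [0.1 0.6 1.1] w -0.5 j [ 0.36  0.6   1.6  -0.3   1.03 -1.17]
hub [[-52.    3.4  45. ]]
hub [[-53.1   6.4  50. ]]
line [[-61.8   2.7  27. ]
 [-54.9   2.4  27. ]]
top lead [[36.8, -29.4, 50.0], [8.7, -29.4, 50.0], [-15.8, -29.5, 50.0], [-45.2, -28.9, 50.0]]
top line [[61.3 -0.5 27. ]]
[[-143.00019719  105.18009862 1056.43204217]]
```

Both views agree that the roller is about 3.7 mm short and square. One last slow nudge of 3.5 mm.

```bash
python3 -m handwheel '[{"tx":0,"ty":-0.05,"tz":0.01,"wx":0,"wy":0,"wz":0,"jaw":0},{"tx":0,"ty":-0.12,"tz":0.03,"wx":0,"wy":0,"wz":0,"jaw":0},{"tx":0,"ty":-0.18,"tz":0.05,"wx":0,"wy":0,"wz":0,"jaw":0},{"tx":0,"ty":-0.24,"tz":0.06,"wx":0,"wy":0,"wz":0,"jaw":0},{"tx":0,"ty":-0.29,"tz":0.08,"wx":0,"wy":0,"wz":0,"jaw":0},{"tx":0,"ty":-0.32,"tz":0.09,"wx":0,"wy":0,"wz":0,"jaw":0},{"tx":0,"ty":-0.34,"tz":0.09,"wx":0,"wy":0,"wz":0,"jaw":0},{"tx":0,"ty":-0.34,"tz":0.09,"wx":0,"wy":0,"wz":0,"jaw":0},{"tx":0,"ty":-0.34,"tz":0.09,"wx":0,"wy":0,"wz":0,"jaw":0}]'
python3 - <<'E'
from h import *
s,_=here()
im=ctrl.grab_frame('wrist')
cv2.imwrite('pics/t_w.png',cv2.resize(im[140:300,110:330],None,fx=3.5,fy=3.5,interpolation=2))
im=ctrl.grab_frame('top');cv2.imwrite('pics/t_t.png',cv2.resize(im[180:300,320:410],None,fx=6,fy=5,interpolation=2))
E
```

```text
time: 23.25
eef_pos: [0.536, 0.1742, 0.0426]
tool_rot: [-0.065, 0.989, -0.13, 0.009]
force: [-1.0, 5.2, 4.4]
width: 0.0
t 23.25 tcp cradle(mech) [[ 1.8 41.9 42.6]] F [-0.3  5.3  4.4] w 0.0 j [ 0.36  0.59  1.6  -0.3   1.03 -1.18]
```

View pics/t_w.png

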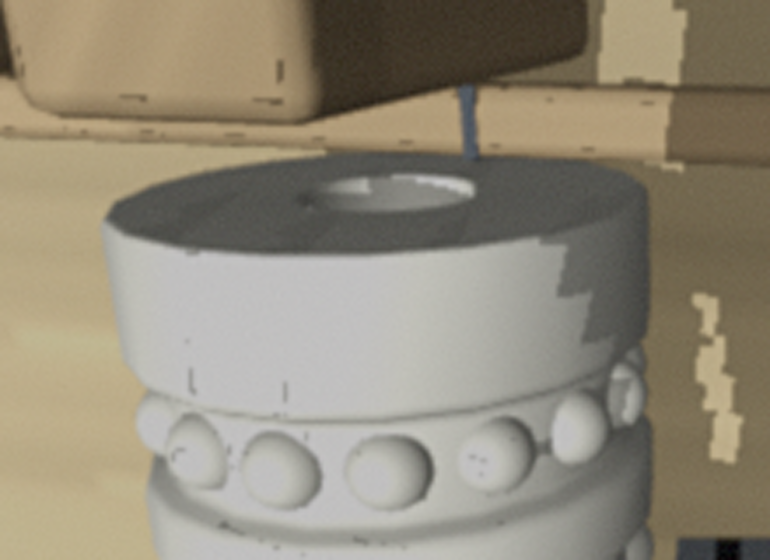

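View pics/t_t.png

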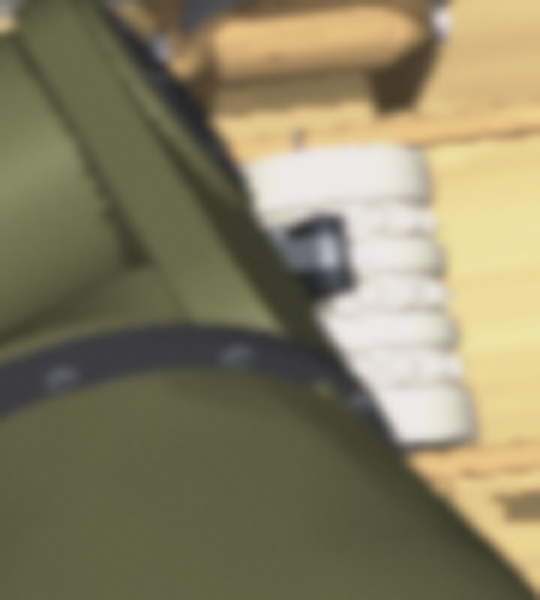

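```bash
python3 -m handwheel '[{"tx":0,"ty":0.3,"tz":-0.08,"wx":0,"wy":0,"wz":0,"jaw":0},{"tx":0,"ty":1.5,"tz":-0.4,"wx":0,"wy":0,"wz":0,"jaw":0},{"tx":0,"ty":2.9,"tz":-0.8,"wx":0,"wy":0,"wz":0,"jaw":0},{"tx":0,"ty":1.7,"tz":-5.5,"wx":-5,"wy":0,"wz":0,"jaw":0},{"tx":0,"ty":0.5,"tz":-10,"wx":-12,"wy":0,"wz":0,"jaw":0},{"tx":0,"ty":-1,"tz":-15.3,"wx":-15,"wy":0,"wz":0,"jaw":0},{"tx":0,"ty":-1,"tz":-15.3,"wx":-15,"wy":0,"wz":0,"jaw":0},{"tx":0,"ty":-1,"tz":-15.3,"wx":-15,"wy":0,"wz":0,"jaw":0}]'
python3 - <<'E'
from h import *
here()
im=ctrl.grab_frame('wrist');cv2.imwrite('pics/u_w.png',im)
cv2.imwrite('pics/u_wz.png',cv2.resize(im[140:295,190:340],None,fx=3.8,fy=3.8,interpolation=2))
im=ctrl.grab_frame('top');cv2.imwrite('pics/u_t.png',cv2.resize(im[180:300,320:410],None,fx=6,fy=5,interpolation=2))
E
```

```text
time: 24.15
eef_pos: [0.5323, 0.2044, 0.194]
tool_rot: [-0.066, 0.998, 0.0, 0.001]
force: [0.3, -0.6, -0.5]
width: 0.0001
t 24.15 tcp cradle(mech) [[  2.   72.2 194. ]] F [ 0.2 -0.6 -0.5] w 0.1 j [ 0.3   0.38  1.51 -0.    1.25 -1.4 ]
```

View pics/u_wz.png

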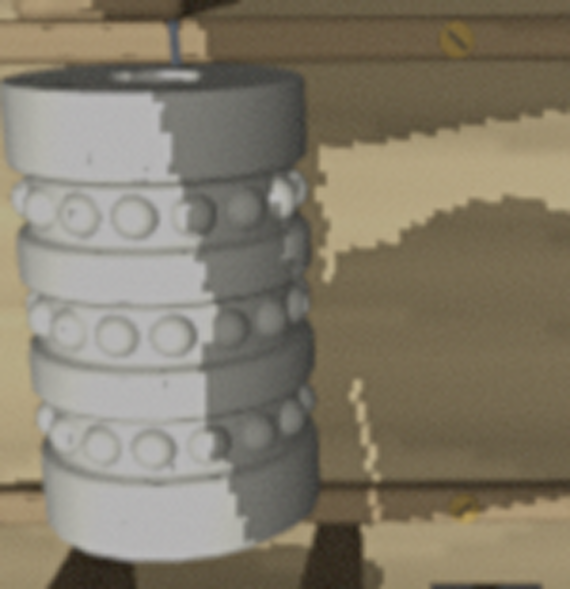

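View pics/u_t.png

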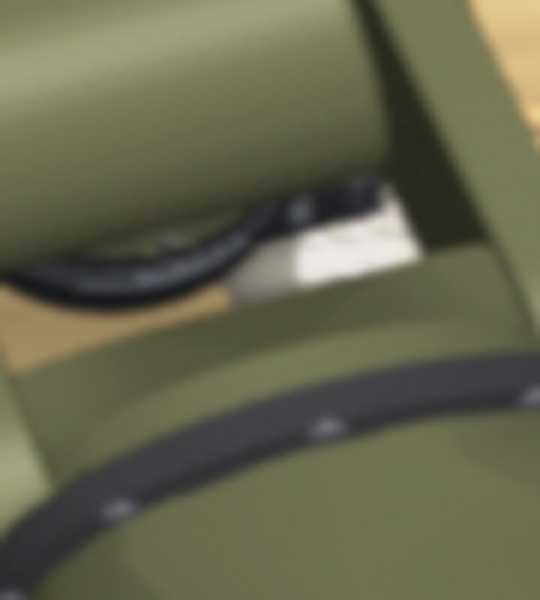

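Run:
```python
from h import *
s,r=here()
z=lambda v,L,R:(140+v/3.8,190+L/3.8,190+R/3.8)
axis2('wrist',[z(120,5,304),z(260,20,308),z(380,33,313),z(500,47,318)],s)
print((w2c(ray('wrist',[(190+174/3.8,140+25/3.8),(190+176/3.8,140+55/3.8)],.027,s))-OFF).round(1))
```

```text
t 24.25 tcp cradle(mech) [[  1.   72.2 191.2]] F [-1.5 -0.7 -1. ] w -0.1 j [ 0.3   0.38  1.51 -0.    1.25 -1.4 ]
axis x,y(mech) [-46.    3.3] rad 30.9
axis x,y(mech) [-15.2   2.9] rad 30.8
axis x,y(mech) [12.9  2.7] rad 30.9
axis x,y(mech) [42.8  2.6] rad 30.9
[[-64.3   2.9  27. ]
 [-57.6   2.8  27. ]]
```

The roller axis sits at y = 2.6 to 3.3 against the line's 2.85 in the same picture, so it is on the line within 0.5 mm and square. Now I'll go round behind the raised ball knob.

```bash
python3 -m handwheel '[{"tx":0,"ty":-0.6,"tz":-4.5,"wx":0,"wy":0,"wz":0,"jaw":0},{"tx":0,"ty":-1.0,"tz":-8.3,"wx":0,"wy":0,"wz":0,"jaw":0},{"tx":-4,"ty":-1,"tz":-8.3,"wx":0,"wy":0,"wz":0,"jaw":0},{"tx":-8,"ty":-1,"tz":-8.3,"wx":0,"wy":0,"wz":0,"jaw":0},{"tx":-12,"ty":-1,"tz":-8.3,"wx":0,"wy":0,"wz":0,"jaw":0},{"tx":-15,"ty":-1,"tz":-8.3,"wx":0,"wy":0,"wz":0,"jaw":0},{"tx":-17,"ty":-1,"tz":-8.2,"wx":0,"wy":0,"wz":0,"jaw":0},{"tx":-17.2,"ty":-1,"tz":-8.2,"wx":0,"wy":0,"wz":0,"jaw":0},{"tx":-17.2,"ty":-1,"tz":-8.2,"wx":0,"wy":0,"wz":0,"jaw":0}]'
python3 - <<'E'
from h import *
go([172,0,272])
im=ctrl.grab_frame('wrist');cv2.imwrite('pics/v_w.png',im)
E
```

```text
time: 25.15
eef_pos: [0.7035, 0.217, 0.2721]
tool_rot: [-0.066, 0.998, -0.0, -0.002]
force: [-0.0, 0.5, 0.8]
width: -0.0001
t 25.15 tcp cradle(mech) [[173.4  62.2 272.1]] F [0.1 0.5 0.8] w -0.1 j [ 0.25  0.74  0.77 -0.    1.63 -1.45]
shift cm [ 0.15 -6.22  0.01] turn deg [-0.04 -0.2   0.05]
```

View pics/v_w.png

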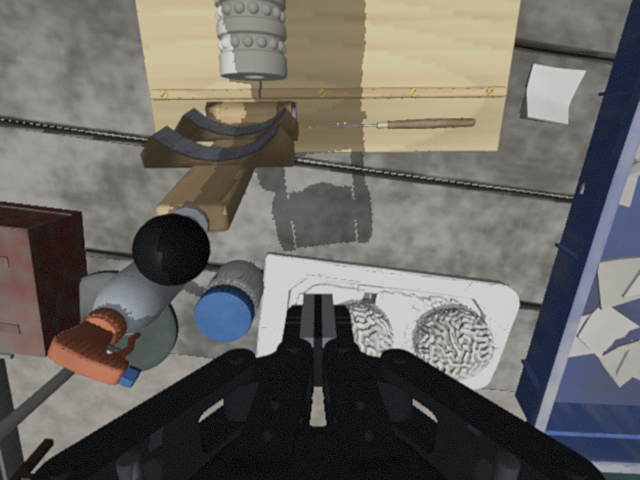

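```bash
python3 -m handwheel '[{"tx":0,"ty":-4,"tz":0,"wx":0,"wy":0,"wz":0,"jaw":0},{"tx":0,"ty":-6.2,"tz":0,"wx":0,"wy":0,"wz":0,"jaw":0},{"tx":0.3,"ty":-6.2,"tz":0,"wx":0,"wy":0,"wz":0,"jaw":0},{"tx":0.9,"ty":-6.2,"tz":0,"wx":0,"wy":0,"wz":0,"jaw":0},{"tx":2,"ty":-6.2,"tz":-0.2,"wx":0,"wy":0,"wz":0,"jaw":0},{"tx":3.4,"ty":-6.2,"tz":-0.4,"wx":0,"wy":0,"wz":0,"jaw":0},{"tx":4.8,"ty":-6.2,"tz":-0.5,"wx":0,"wy":0,"wz":0,"jaw":0},{"tx":6.2,"ty":-6.2,"tz":-0.5,"wx":0,"wy":0,"wz":0,"jaw":0},{"tx":7.6,"ty":-6.2,"tz":-0.5,"wx":0,"wy":0,"wz":0,"jaw":0},{"tx":9,"ty":-6.2,"tz":-0.5,"wx":0,"wy":0,"wz":0,"jaw":0}]'
python3 - <<'E'
from h import *
here()
im=ctrl.grab_frame('wrist');cv2.imwrite('pics/w_w.png',im)
E
```

```text
time: 26.2
eef_pos: [0.6213, 0.1443, 0.2802]
tool_rot: [-0.067, 0.998, 0.0, 0.001]
force: [1.9, -0.2, -1.7]
width: -0.0001
t 26.2 tcp cradle(mech) [[ 82.4   1.  280.2]] F [ 1.9 -0.4 -1.7] w -0.1 j [ 0.17  0.47  1.17  0.    1.5  -1.53]
```

View pics/w_w.png

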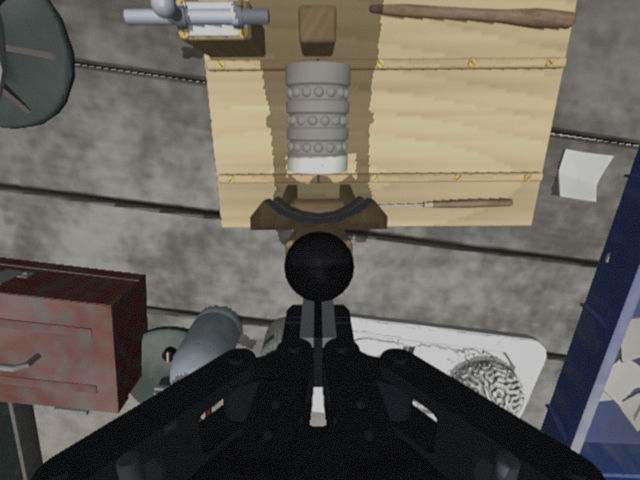

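The arm is coming forward with the ball at (318,265), and the roller is undisturbed. Continue to about 1.1 rad.

```bash
python3 -m handwheel '[{"tx":1.2,"ty":0,"tz":0.2,"wx":0,"wy":0,"wz":0,"jaw":0},{"tx":2.4,"ty":0,"tz":0.4,"wx":0,"wy":0,"wz":0,"jaw":0},{"tx":3.6,"ty":0,"tz":0.7,"wx":0,"wy":0,"wz":0,"jaw":0},{"tx":4.6,"ty":0,"tz":1.1,"wx":0,"wy":0,"wz":0,"jaw":0},{"tx":5.4,"ty":0,"tz":1.4,"wx":0,"wy":0,"wz":0,"jaw":0},{"tx":5.4,"ty":0,"tz":1.4,"wx":0,"wy":0,"wz":0,"jaw":0}]'
python3 - <<'E'
from h import *
here()
im=ctrl.grab_frame('wrist');cv2.imwrite('pics/x_w.png',im)
E
```

```text
time: 26.85
eef_pos: [0.5683, 0.1366, 0.2657]
tool_rot: [-0.066, 0.998, 0.0, -0.0]
force: [0.1, 1.3, 0.4]
width: 0.0
t 26.85 tcp cradle(mech) [[ 28.8   0.3 265.7]] F [0.2 1.2 0.4] w 0.0 j [ 0.17  0.35  1.37  0.    1.42 -1.53]
```

View pics/x_w.png

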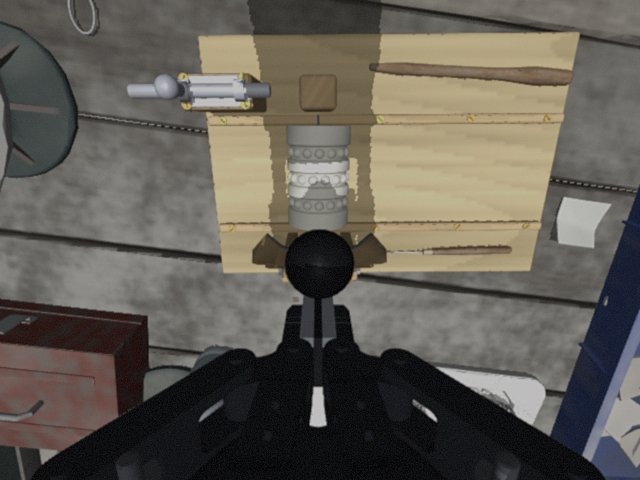

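```bash
python3 -m handwheel '[{"tx":-0.3,"ty":0,"tz":-1.5,"wx":0,"wy":0,"wz":0,"jaw":0},{"tx":-0.3,"ty":0,"tz":-3.3,"wx":0,"wy":0,"wz":0,"jaw":0},{"tx":2,"ty":0,"tz":-3.3,"wx":0,"wy":0,"wz":0,"jaw":0},{"tx":2.9,"ty":0,"tz":-3.2,"wx":0,"wy":0,"wz":0,"jaw":0},{"tx":3.9,"ty":0,"tz":-2.1,"wx":0,"wy":0,"wz":0,"jaw":0},{"tx":4.9,"ty":0,"tz":-1.1,"wx":0,"wy":0,"wz":0,"jaw":0},{"tx":5.75,"ty":0,"tz":-0.5,"wx":0,"wy":0,"wz":0,"jaw":0},{"tx":6.6,"ty":0,"tz":0.05,"wx":0,"wy":0,"wz":0,"jaw":0},{"tx":7.4,"ty":0,"tz":0.7,"wx":0,"wy":0,"wz":0,"jaw":0},{"tx":8.2,"ty":0,"tz":1.35,"wx":0,"wy":0,"wz":0,"jaw":0}]'
python3 - <<'E'
from h import *
here()
im=ctrl.grab_frame('wrist');cv2.imwrite('pics/y_w.png',im)
im=ctrl.grab_frame('scene');cv2.imwrite('pics/y_s.png',cv2.resize(im[60:360,220:560],None,fx=2,fy=2))
E
```

```text
time: 27.9
eef_pos: [0.4868, 0.1251, 0.2582]
tool_rot: [-0.066, 0.998, -0.0, 0.001]
force: [-46.8, -10.5, 67.8]
width: -0.0
t 27.9 tcp cradle(mech) [[-53.5  -0.4 258.2]] F [-47.8  -4.3  67.8] w -0.0 j [ 0.18  0.17  1.62 -0.    1.35 -1.52]
```

View pics/y_w.png

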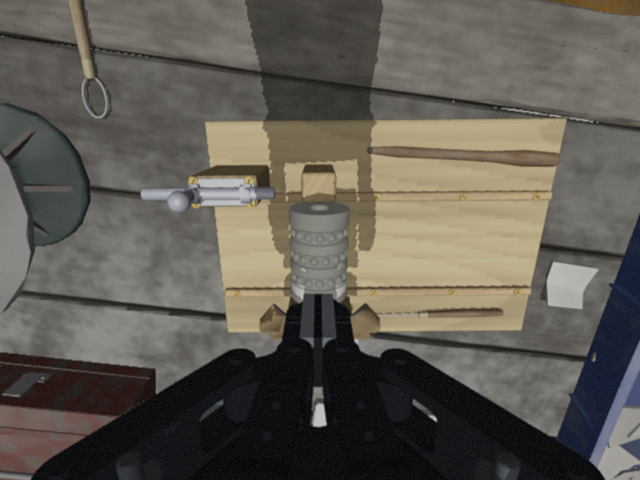

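View pics/y_s.png

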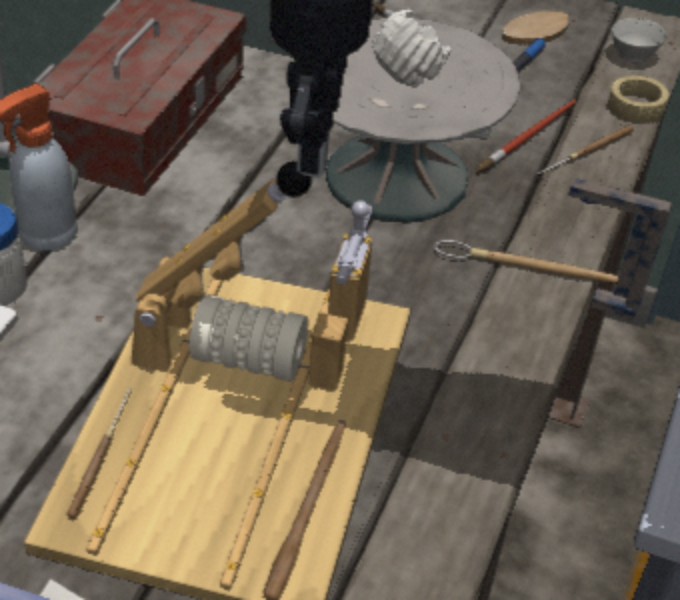

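Too much force (83 N): the tip has ridden onto the ball's end and is pushing along the arm. Lift off now and re-approach on the ball's upper far side.

```bash
python3 -m handwheel '[{"tx":0.7,"ty":0,"tz":-1.5,"wx":0,"wy":0,"wz":0,"jaw":0},{"tx":0.7,"ty":0,"tz":-4,"wx":0,"wy":0,"wz":0,"jaw":0},{"tx":-2,"ty":0,"tz":-4,"wx":0,"wy":0,"wz":0,"jaw":0},{"tx":-5.3,"ty":0,"tz":-4,"wx":0,"wy":0,"wz":0,"jaw":0},{"tx":-5.3,"ty":0,"tz":-4,"wx":0,"wy":0,"wz":0,"jaw":0},{"tx":-5.3,"ty":0,"tz":-4,"wx":0,"wy":0,"wz":0,"jaw":0}]'
python3 - <<'E'
from h import *
import math
s,_=here()
im=ctrl.grab_frame('wrist');cv2.imwrite('pics/z_w.png',im)
for th in np.arange(.7,1.15,.05):
    b=[83-203*math.cos(th)+9.5*math.sin(th),0,86+203*math.sin(th)+9.5*math.cos(th)]
    print(round(th,2),np.round(b,1),proj('wrist',c2w(np.array(b)+OFF),s).round(1))
E
```

```text
time: 28.6
eef_pos: [0.5406, 0.1323, 0.2912]
tool_rot: [-0.066, 0.998, -0.0, -0.001]
force: [-0.6, 0.4, 0.5]
width: -0.0001
t 28.6 tcp cradle(mech) [[  0.8  -0.4 291.2]] F [-0.6  0.4  0.5] w -0.1 j [ 0.17  0.28  1.41 -0.    1.45 -1.53]
0.7 [-66.1   0.  224. ] [[316.1 154. ]]
0.75 [-59.1   0.  231.3] [[316.1 167.6]]
0.8 [-51.6   0.  238.2] [[316.1 182.5]]
0.85 [-43.8   0.  244.8] [[316.1 198.4]]
0.9 [-35.7   0.  250.9] [[316.  215.3]]
0.95 [-27.4   0.  256.6] [[316.  233.2]]
1.0 [-18.7   0.  262. ] [[316.  251.7]]
1.05 [ -9.8   0.  266.8] [[316.  270.8]]
1.1 [ -0.6   0.  271.2] [[316.1 290.3]]
```

View pics/z_w.png

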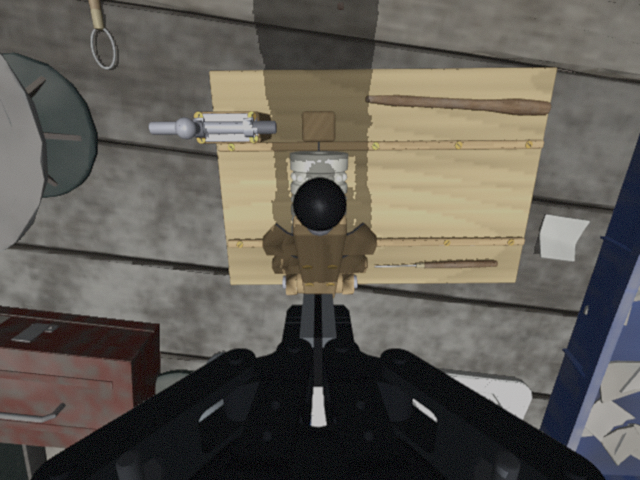

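Run:
```python
import math
for th in [.87,.8,.7,.6,.5,.4,.3,.2,.1,0.05,0,-.02]:
    x=83-203*math.cos(th)+9.5*math.sin(th);z=86+203*math.sin(th)+9.5*math.cos(th)
    X=x+15*math.sin(th)+9;Z=z+15*math.cos(th)-1
    print(th,round(X,1),round(Z,1),'tx',round((0.8-X)/10,2),'tz',round((291.2-Z)/10,2))
```

```text
0.87 -20.2 256.0 tx 2.1 tz 3.52
0.8 -31.9 247.7 tx 3.27 tz 4.35
0.7 -47.5 234.5 tx 4.83 tz 5.67
0.6 -61.7 219.8 tx 6.25 tz 7.14
0.5 -74.4 203.8 tx 7.52 tz 8.74
0.4 -85.4 186.6 tx 8.62 tz 10.46
0.3 -94.7 168.4 tx 9.55 tz 12.28
0.2 -102.1 149.3 tx 10.29 tz 14.19
0.1 -107.5 129.6 tx 10.83 tz 16.16
0.05 -109.5 119.6 tx 11.03 tz 17.16
0 -111.0 109.5 tx 11.18 tz 18.17
-0.02 -111.4 105.4 tx 11.22 tz 18.58
```

Approach the contact point first, then follow the arc in short calls with a force check on each.

```bash
python3 -m handwheel '[{"tx":1.5,"ty":0,"tz":1.5,"wx":0,"wy":0,"wz":0,"jaw":0},{"tx":2.0,"ty":0,"tz":3.3,"wx":0,"wy":0,"wz":0,"jaw":0},{"tx":2.6,"ty":0,"tz":3.9,"wx":0,"wy":0,"wz":0,"jaw":0},{"tx":3.27,"ty":0,"tz":4.35,"wx":0,"wy":0,"wz":0,"jaw":0},{"tx":4.05,"ty":0,"tz":5.0,"wx":0,"wy":0,"wz":0,"jaw":0},{"tx":4.83,"ty":0,"tz":5.67,"wx":0,"wy":0,"wz":0,"jaw":0}]'
python3 - <<'E'
from h import *
here()
E
```

```text
time: 29.25
eef_pos: [0.4923, 0.1258, 0.2362]
tool_rot: [-0.066, 0.998, 0.0, 0.001]
force: [1.0, 0.5, 0.8]
width: -0.0005
t 29.25 tcp cradle(mech) [[-47.9  -0.4 236.2]] F [1.  0.3 0.8] w -0.5 j [ 0.18  0.2   1.63 -0.    1.31 -1.52]
```

```bash
python3 -m handwheel '[{"tx":0.7,"ty":0,"tz":0.7,"wx":0,"wy":0,"wz":0,"jaw":0},{"tx":1.42,"ty":0,"tz":1.47,"wx":0,"wy":0,"wz":0,"jaw":0},{"tx":2.05,"ty":0,"tz":2.25,"wx":0,"wy":0,"wz":0,"jaw":0},{"tx":2.69,"ty":0,"tz":3.07,"wx":0,"wy":0,"wz":0,"jaw":0},{"tx":3.25,"ty":0,"tz":3.92,"wx":0,"wy":0,"wz":0,"jaw":0},{"tx":3.79,"ty":0,"tz":4.79,"wx":0,"wy":0,"wz":0,"jaw":0}]'
python3 - <<'E'
from h import *
here()
im=ctrl.grab_frame('wrist');cv2.imwrite('pics/za_w.png',im)
im=ctrl.grab_frame('scene');cv2.imwrite('pics/za_s.png',cv2.resize(im[60:360,220:560],None,fx=2,fy=2))
E
```

```text
time: 29.85
eef_pos: [0.4545, 0.1208, 0.1869]
tool_rot: [-0.066, 0.998, -0.0, -0.0]
force: [1.1, 0.1, 0.4]
width: 0.0002
t 29.85 tcp cradle(mech) [[-86.   -0.4 186.9]] F [ 1.1 -0.   0.4] w 0.2 j [ 0.18  0.17  1.79 -0.    1.18 -1.52]
```

View pics/za_w.png

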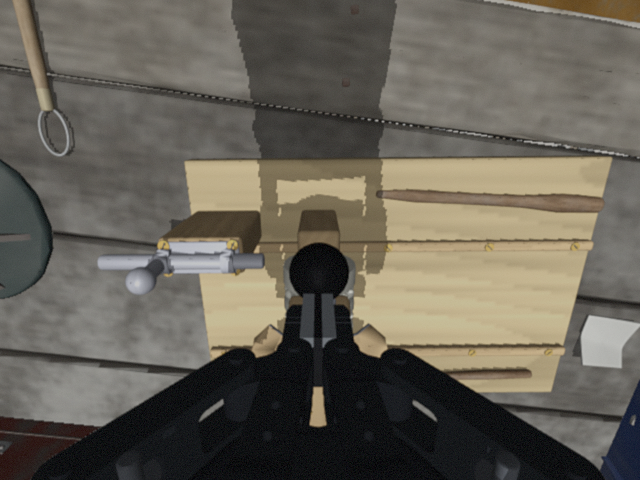

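View pics/za_s.png

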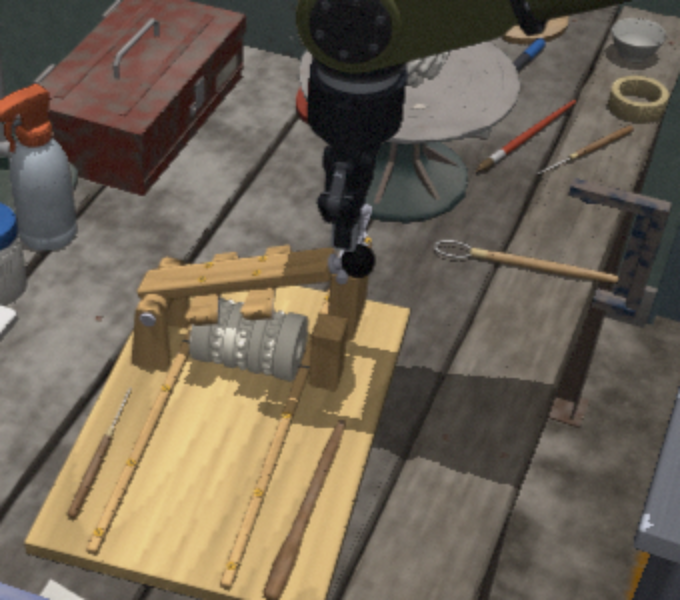

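The arm follows smoothly and is now at about 0.4 rad, with the roller in place under it. Lower further.

```bash
python3 -m handwheel '[{"tx":0.47,"ty":0,"tz":0.9,"wx":0,"wy":0,"wz":0,"jaw":0},{"tx":0.93,"ty":0,"tz":1.82,"wx":0,"wy":0,"wz":0,"jaw":0},{"tx":1.3,"ty":0,"tz":2.77,"wx":0,"wy":0,"wz":0,"jaw":0},{"tx":1.67,"ty":0,"tz":3.73,"wx":0,"wy":0,"wz":0,"jaw":0},{"tx":1.95,"ty":0,"tz":4.7,"wx":0,"wy":0,"wz":0,"jaw":0},{"tx":2.21,"ty":0,"tz":5.7,"wx":0,"wy":0,"wz":0,"jaw":0},{"tx":2.35,"ty":0,"tz":6.3,"wx":0,"wy":0,"wz":0,"jaw":0},{"tx":2.41,"ty":0,"tz":6.7,"wx":0,"wy":0,"wz":0,"jaw":0},{"tx":2.41,"ty":0,"tz":6.7,"wx":0,"wy":0,"wz":0,"jaw":0}]'
python3 - <<'E'
from h import *
here()
im=ctrl.grab_frame('wrist');cv2.imwrite('pics/zb_w.png',im)
E
```

```text
time: 30.85
eef_pos: [0.4309, 0.1176, 0.1201]
tool_rot: [-0.066, 0.998, -0.0, -0.0]
force: [0.9, -0.1, -0.7]
width: -0.0003
t 30.85 tcp cradle(mech) [[-109.9   -0.5  120.1]] F [ 0.9 -0.2 -0.7] w -0.3 j [ 0.18  0.21  1.92  0.    1.01 -1.52]
```

View pics/zb_w.png

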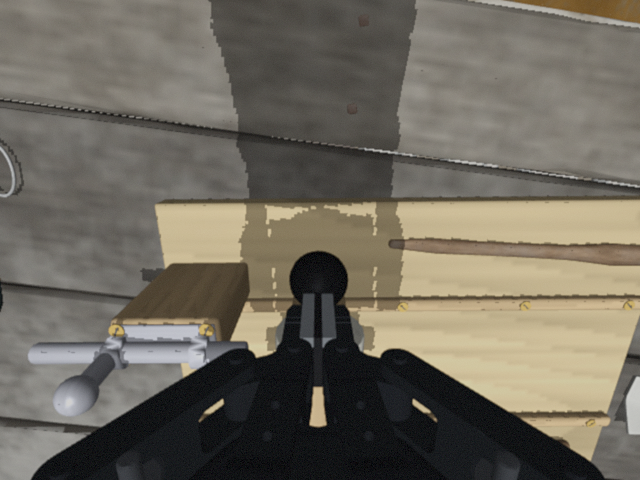

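```bash
python3 -m handwheel '[{"tx":0.05,"ty":0,"tz":0.4,"wx":0,"wy":0,"wz":0,"jaw":0},{"tx":0.1,"ty":0,"tz":0.7,"wx":0,"wy":0,"wz":0,"jaw":0},{"tx":0.12,"ty":0,"tz":0.95,"wx":0,"wy":0,"wz":0,"jaw":0},{"tx":0.12,"ty":0,"tz":1.05,"wx":0,"wy":0,"wz":0,"jaw":0},{"tx":0.12,"ty":0,"tz":1.05,"wx":0,"wy":0,"wz":0,"jaw":0}]'
python3 - <<'E'
from h import *
here()
E
```

```text
time: 31.4
eef_pos: [0.43, 0.1175, 0.1102]
tool_rot: [-0.066, 0.998, 0.0, 0.0]
force: [-1.1, 0.3, 2.6]
width: -0.0001
t 31.4 tcp cradle(mech) [[-110.8   -0.4  110.2]] F [-1.   0.5  2.6] w -0.1 j [ 0.18  0.22  1.93  0.    0.99 -1.52]
```

```bash
python3 -m handwheel '[{"tx":0,"ty":0,"tz":0.1,"wx":0,"wy":0,"wz":0,"jaw":0},{"tx":0,"ty":0,"tz":0.2,"wx":0,"wy":0,"wz":0,"jaw":0},{"tx":0,"ty":0,"tz":0.2,"wx":0,"wy":0,"wz":0,"jaw":0}]'
python3 - <<'E'
from h import *
here()
E
```

```text
time: 31.7
eef_pos: [0.4303, 0.1176, 0.1094]
tool_rot: [-0.066, 0.998, 0.0, 0.0]
force: [-7.3, -1.6, 21.4]
width: -0.0001
t 31.7 tcp cradle(mech) [[-110.5   -0.4  109.4]] F [-7.5 -0.6 21.4] w -0.1 j [ 0.18  0.22  1.93 -0.    0.99 -1.52]
```

The arm bottomed out: 21 N at z = 109.4, which matches fully down. Now lift off and go back to the bolt knob.

```bash
python3 -m handwheel '[{"tx":0,"ty":0,"tz":-3,"wx":0,"wy":0,"wz":0,"jaw":0},{"tx":0,"ty":0,"tz":-7,"wx":0,"wy":0,"wz":0,"jaw":0},{"tx":0,"ty":0,"tz":-9,"wx":0,"wy":0,"wz":0,"jaw":0.55},{"tx":-1.5,"ty":-4.5,"tz":-9,"wx":0,"wy":0,"wz":0,"jaw":0.55},{"tx":-3,"ty":-9,"tz":-9,"wx":0,"wy":0,"wz":0,"jaw":0.55},{"tx":-3,"ty":-10.8,"tz":-9,"wx":0,"wy":0,"wz":0,"jaw":0.55},{"tx":-3,"ty":-10.8,"tz":-9,"wx":0,"wy":0,"wz":0,"jaw":0.55}]'
python3 - <<'E'
from h import *
go([-81,-108,122])
cv2.imwrite('pics/zc_w.png',ctrl.grab_frame('wrist'))
E
```

```text
time: 32.4
eef_pos: [0.4741, 0.0126, 0.1978]
tool_rot: [-0.065, 0.998, -0.0, -0.0]
force: [-1.5, -0.3, 0.1]
width: 0.0469
t 32.4 tcp cradle(mech) [[ -80.9 -110.3  197.8]] F [-1.5 -0.1  0.1] w 46.9 j [-0.05  0.16  1.77 -0.    1.21 -1.75]
shift cm [0.01 0.23 7.58] turn deg [-0.   -0.04 -0.15]
```

View pics/zc_w.png

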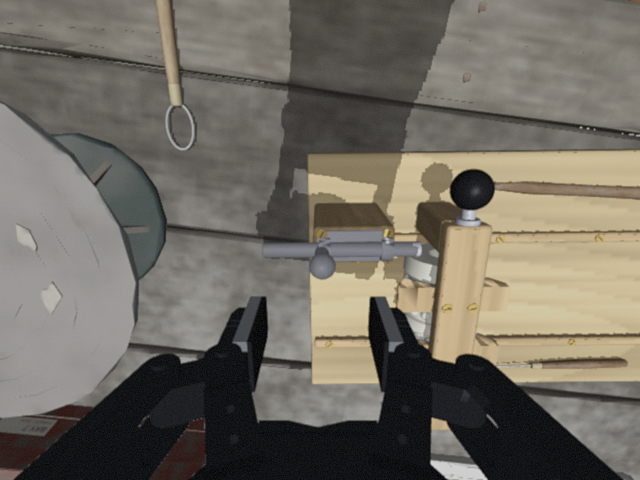

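The arm is level, the knob is at (322,265) and centred between the jaws. Descend and grip.

```bash
python3 -m handwheel '[{"tx":0,"ty":0.2,"tz":4,"wx":0,"wy":0,"wz":0,"jaw":0.55},{"tx":0,"ty":0.2,"tz":7.3,"wx":0,"wy":0,"wz":0,"jaw":0.55},{"tx":0,"ty":0.2,"tz":7.5,"wx":0,"wy":0,"wz":0,"jaw":0.3},{"tx":0,"ty":0.2,"tz":7.5,"wx":0,"wy":0,"wz":0,"jaw":0},{"tx":0,"ty":0.2,"tz":7.5,"wx":0,"wy":0,"wz":0,"jaw":0},{"tx":0,"ty":0.2,"tz":7.5,"wx":0,"wy":0,"wz":0,"jaw":0},{"tx":0,"ty":0.2,"tz":7.5,"wx":0,"wy":0,"wz":0,"jaw":0}]'
python3 - <<'E'
from h import *
here()
E
```

```text
time: 33.15
eef_pos: [0.4739, 0.0166, 0.1241]
tool_rot: [-0.066, 0.998, 0.0, 0.001]
force: [-3.8, 1.2, 0.9]
width: 0.0136
t 33.15 tcp cradle(mech) [[ -80.5 -106.3  124.1]] F [-3.7  1.7  0.9] w 13.6 j [-0.04  0.26  1.85  0.    1.04 -1.75]
```

```bash
python3 -m handwheel '[{"tx":0,"ty":0.5,"tz":0,"wx":0,"wy":0,"wz":0,"jaw":0},{"tx":0,"ty":1.2,"tz":0,"wx":0,"wy":0,"wz":0,"jaw":0},{"tx":0,"ty":2.0,"tz":0,"wx":0,"wy":0,"wz":0,"jaw":0},{"tx":0,"ty":2.8,"tz":0,"wx":0,"wy":0,"wz":0,"jaw":0},{"tx":0,"ty":3.5,"tz":0,"wx":0,"wy":0,"wz":0,"jaw":0},{"tx":0,"ty":4.0,"tz":0,"wx":0,"wy":0,"wz":0,"jaw":0},{"tx":0,"ty":4.3,"tz":0,"wx":0,"wy":0,"wz":0,"jaw":0},{"tx":0,"ty":4.5,"tz":0,"wx":0,"wy":0,"wz":0,"jaw":0},{"tx":0,"ty":4.5,"tz":0,"wx":0,"wy":0,"wz":0,"jaw":0}]'
python3 - <<'E'
from h import *
here()
E
```

```text
time: 34.05
eef_pos: [0.4677, 0.0614, 0.124]
tool_rot: [-0.066, 0.998, -0.0, 0.0]
force: [-7.1, -0.4, 7.9]
width: 0.0133
t 34.05 tcp cradle(mech) [[-80.8 -61.1 124. ]] F [-7.1  0.5  7.9] w 13.3 j [ 0.05  0.25  1.85 -0.    1.04 -1.65]
```

```bash
python3 -m handwheel '[{"tx":0,"ty":0.15,"tz":0,"wx":0,"wy":0,"wz":0,"jaw":0},{"tx":0,"ty":0.25,"tz":0,"wx":0,"wy":0,"wz":0,"jaw":0},{"tx":0,"ty":0.25,"tz":0,"wx":0,"wy":0,"wz":0,"jaw":0}]'
python3 - <<'E'
from h import *
here()
E
```

```text
time: 34.35
eef_pos: [0.4675, 0.0628, 0.124]
tool_rot: [-0.066, 0.998, -0.001, 0.0]
force: [-7.0, -9.4, 8.7]
width: 0.013
t 34.35 tcp cradle(mech) [[-80.8 -59.6 124. ]] F [-8.1 -8.4  8.7] w 13.0 j [ 0.06  0.25  1.85 -0.    1.04 -1.64]
```

```bash
python3 -m handwheel '[{"tx":0,"ty":0.1,"tz":0,"wx":0,"wy":0,"wz":0,"jaw":0},{"tx":0,"ty":0.15,"tz":0,"wx":0,"wy":0,"wz":0,"jaw":0},{"tx":0,"ty":0.15,"tz":0,"wx":0,"wy":0,"wz":0,"jaw":0}]'
python3 - <<'E'
from h import *
here()
E
```

```text
time: 34.65
eef_pos: [0.4674, 0.0631, 0.124]
tool_rot: [-0.066, 0.998, -0.002, 0.0]
force: [-6.0, -21.5, 8.1]
width: 0.0132
t 34.65 tcp cradle(mech) [[-80.8 -59.3 124. ]] F [ -8.7 -20.5   8.1] w 13.2 j [ 0.06  0.25  1.85 -0.    1.04 -1.64]
```

Bolt hit its home stop (20 N at y = −59.3, 48.7 mm of travel). Release, rise and check.

```bash
python3 -m handwheel '[{"tx":0,"ty":0.1,"tz":0,"wx":0,"wy":0,"wz":0,"jaw":0.3},{"tx":0,"ty":0.1,"tz":0,"wx":0,"wy":0,"wz":0,"jaw":0.55},{"tx":0,"ty":0.1,"tz":0,"wx":0,"wy":0,"wz":0,"jaw":0.55},{"tx":0,"ty":0.1,"tz":0,"wx":0,"wy":0,"wz":0,"jaw":0.55},{"tx":0,"ty":0.1,"tz":-4,"wx":0,"wy":0,"wz":0,"jaw":0.55},{"tx":0,"ty":0.1,"tz":-8,"wx":0,"wy":0,"wz":0,"jaw":0.55},{"tx":4,"ty":0.1,"tz":-9,"wx":0,"wy":0,"wz":0,"jaw":0.55},{"tx":8,"ty":0.1,"tz":-9,"wx":0,"wy":0,"wz":0,"jaw":0.55},{"tx":8,"ty":0.1,"tz":-9,"wx":0,"wy":0,"wz":0,"jaw":0.55},{"tx":8,"ty":0.1,"tz":-9,"wx":0,"wy":0,"wz":0,"jaw":0.55}]'
python3 - <<'E'
from h import *
s,_=here()
cv2.imwrite('pics/zd_w.png',ctrl.grab_frame('wrist'))
im=ctrl.grab_frame('scene');cv2.imwrite('pics/zd_so.png',im);cv2.imwrite('pics/zd_s.png',cv2.resize(im[160:375,225:425],None,fx=2.8,fy=2.8,interpolation=2))
im=ctrl.grab_frame('top');cv2.imwrite('pics/zd_t.png',im)
E
```

```text
time: 35.65
eef_pos: [0.3878, 0.0555, 0.2137]
tool_rot: [-0.066, 0.998, 0.0, 0.001]
force: [0.5, 0.5, -0.9]
width: 0.0472
t 35.65 tcp cradle(mech) [[-160.7  -56.4  213.7]] F [ 0.5  0.4 -0.9] w 47.2 j [ 0.05 -0.05  1.95  0.    1.23 -1.65]
```

View pics/zd_s.png

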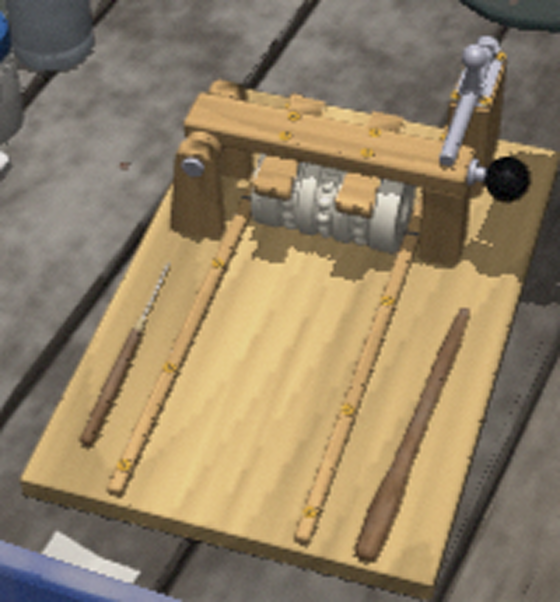

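View pics/zd_w.png

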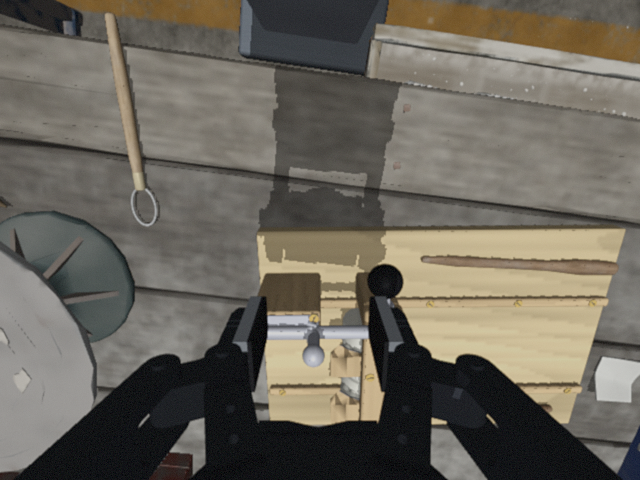

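View pics/zd_t.png

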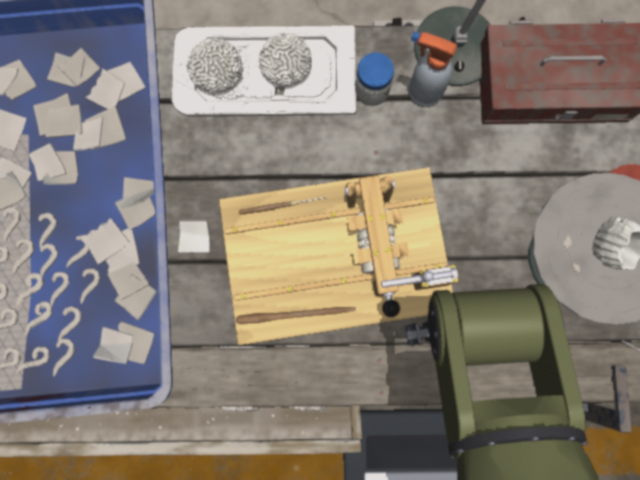

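Run:
```python
import cv2,numpy as np
for n,f,box in(('top','pics/zd_t.png',(210,160,460,300)),('scene','pics/zd_so.png',(225,160,425,375))):
    a=cv2.imread(f'pics/a_{n}.png').astype(int);b=cv2.imread(f).astype(int);x0,y0,x1,y1=box
    d=np.abs(a-b).max(2)[y0:y1,x0:x1].astype(np.uint8)
    cv2.imwrite(f'pics/df_{n}.png',cv2.resize(np.hstack([d*2 if False else np.clip(d.astype(int)*3,0,255).astype(np.uint8)]),None,fx=2.5,fy=2.5))
    # shifts by phase correlation on bolt patches
    for nm,(u,v,w) in ({'bolt':(375,262,90),'arm':(350,175,45)} if n=='top' else {'bolt':(375,170,36),'ball':(392,210,26)}).items():
        A=cv2.cvtColor(a[v:v+w//1,u:u+w].astype(np.uint8),6)
        h=min(w,36);A=a[v:v+h,u:u+w].mean(2).astype(np.float32);B=b[v:v+h,u:u+w].mean(2).astype(np.float32)
        print(n,nm,cv2.phaseCorrelate(A,B,cv2.createHanningWindow((A.shape[1],A.shape[0]),cv2.CV_32F)))
```

```text
top bolt ((0.047237979243178074, -0.11484174386533041), 0.7980192464074971)
top arm ((0.5206377488331242, 0.12676626580754657), 0.8987386968400743)
scene bolt ((0.042188622713482005, 0.12000804866478632), 1.0003657788038254)
scene ball ((0.2951908542803796, 0.27956223792357093), 0.9351872599828064)
```

View pics/df_scene.png

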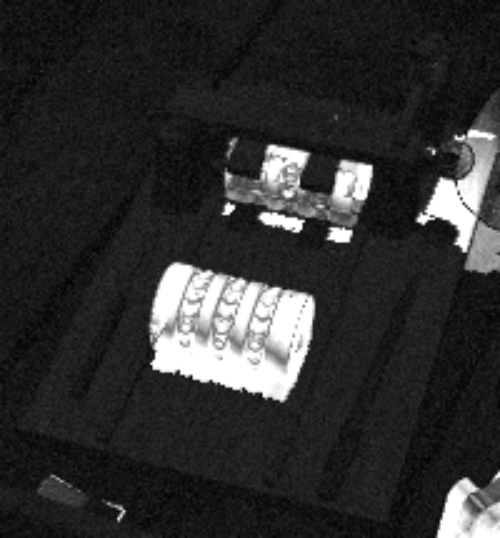

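View pics/df_top.png

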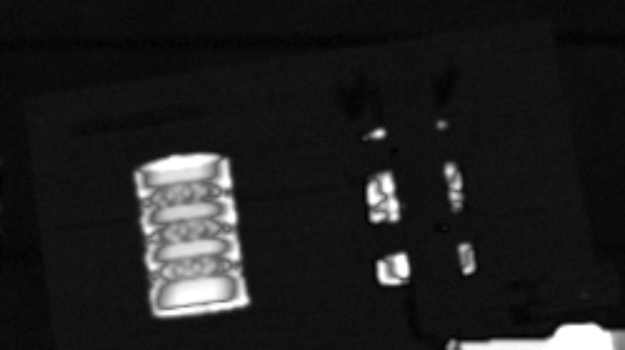

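Run:
```python
import cv2,numpy as np
a=cv2.imread('pics/a_top.png');b=cv2.imread('pics/zd_t.png')
d=np.abs(a.astype(int)-b)[205:265,170:218].max();print('petal top diff max',d)
a=cv2.imread('pics/a_scene.png')[335:385,225:290];b=cv2.imread('pics/zd_so.png')[335:385,225:290]
cv2.imwrite('pics/petal.png',cv2.resize(np.hstack([a,b]),None,fx=5,fy=5))
from h import *
# roller vs line from the top view: visible strips
im=cv2.imread('pics/zd_t.png');cv2.imwrite('pics/zd_tz.png',cv2.resize(im[195:295,335:420],None,fx=7,fy=6,interpolation=2))
```

```text
petal top diff max 38
```

View pics/petal.png

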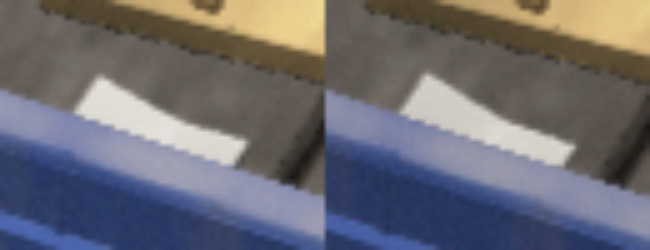

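View pics/zd_tz.png

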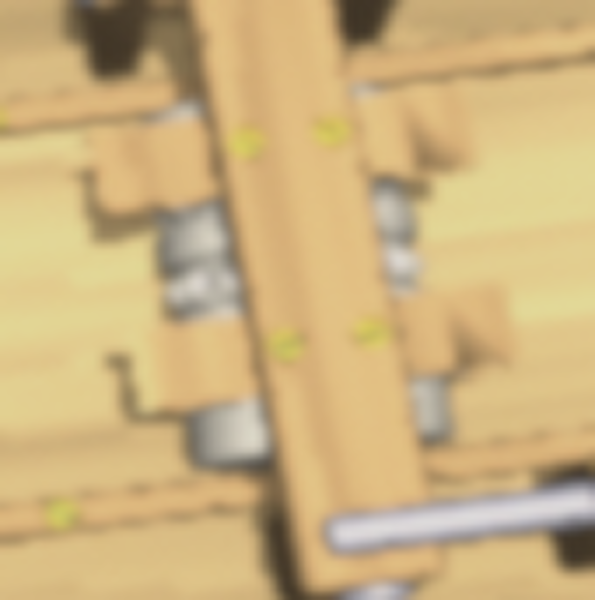

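Run:
```python
from h import *
for f in('pics/a_top.png','pics/zd_t.png'):
    im=cv2.imread(f)[205:265,170:218];m=cv2.inRange(cv2.cvtColor(im,40),(0,0,150),(180,60,255))
    c=max(cv2.findContours(m,0,2)[0],key=cv2.contourArea);print(cv2.minAreaRect(c))
t=lambda v,L,R:(195+v/6,335+L/7,335+R/7)
axis2('top',[t(245,160,413-3),t(425,190,451)])   # printed y has +2 (OFF)
```

```text
((23.0, 30.5), (31.0, 32.0), 90.0)
((23.5, 31.5), (31.0, 31.0), 90.0)
axis x,y(mech) [6.2 1.5] rad 30.0
axis x,y(mech) [-45.9   1.2] rad 31.1
```

Run:
```python
from rig import ctrl
print(ctrl.sign_off(), ctrl.sense()['time'])
```

```text
the job is handed in; nothing more can be done
the job is handed in; nothing more can be done
```

The job is done and was handed in at about 36 s of the 72 s allowed. I drew the bolt to its stop, raised the arm fully, and rolled the roller onto the line by pushing its side slowly with shut fingers. I then backed off, lowered the arm fully over it and shot the bolt home.

**Last checks**
- **Roller:** after letting go, its axis was within about 0.5 mm of the line and square to it in the wrist view. The top view, with the arm down, also put it on the line to about 0.5 mm. The force reading while pushing peaked at 5 N.
- **Arm:** it met its lower stop with 21 N. In the before/after pictures it is back where it started, to within half a pixel.
- **Bolt:** it met its home stop with 20 N after 48.7 mm of travel. In the pictures it is back in its starting position.
- **Paddle and needle tool:** no visible change between the first and last pictures.

**What went less well**
- **Raising the arm:** the first grip on the ball knob slipped, so I pushed the knob instead.
- **Lowering the arm:** one press on the ball knob briefly reached about 83 N at the wrist, under the 120 N limit. I lifted off and pressed from a better angle.
- **Frame offset:** the camera-fitted position of the cradle and the positions felt by contact differed by 2 mm along the bed. I judged the roller against the line within single pictures to avoid that error.
- **Petal:** its outline differs by up to one pixel between the first and last pictures. The gripper never came near it, so I take that as lighting or measuring noise, but I did not confirm it.

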